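# Find the hidden latch slot of a camera wall box by feel and spring its door

## Task

The white wall box stands bottom-up in its tilted cradle and its door is held by a concealed latch. Take the release key from its stand, reach behind the box's deep skirt and feel along the track in the recessed bottom until the key's tip drops into the latch slot, then push until the door springs ajar. Put the key back upright in its stand, and leave the grey parts tray, the bottle and the finished camera where they are.

Things in the scene. Friction and masses are not known exactly. Their poses are not given: they have to be found in the camera images.
- box: White sheet-metal wall box (212 mm wide, 160 long, 48 deep) in an aluminium cradle fixed to the bench. Origin: under the middle of the cradle's foot plate, on the bench; z up, y level along the box's width. The box is upside down and leans 35 degrees: its recessed bottom looks up and to body -x, its door up and to body +x. Highest part: the deep skirt's edge, about 177 mm.
- skirt (a point): Middle of the outer edge of the deep skirt, the sheet that hides the recessed bottom from above. Axes as track. The recess is 206 mm long (y) and 42 mm wide; the skirt, on its door side, stands 60 mm out of the bottom, the box's back on the other side 45 mm; end walls 60 mm high next to the skirt, 45 mm next to the back.
- track (a point): Centre of the track's flat steel floor, 108 mm above the bench. z: straight out of the bottom, 35 degrees from vertical (the key goes in along -z); y: along the track, level; x: across, to the deep skirt. The track is a straight groove, y -46 to 46 and x -11 to 11 mm, 4 mm below the white bottom around it. Inner faces of skirt and back: x = 26 and -16 mm.
- track_start (a point): End of the track at y = -46 mm, on its floor. The latch slot is a gap in the steel floor, 16 mm long in y and as wide as the track. Its middle is anywhere from y = -28 to 28 mm of track, different on every box, and hidden from outside: feel for it.
- track_end (a point): End of the track at y = +46 mm, on its floor. Behind the slot, 12 mm below the track's floor, is the sprung latch plate: 3 N at first, 6.5 N at the end of its 11 mm travel. It lets the door go after about 6 mm, when the key's tip is about 18 mm below the track's floor; end stop at 23 mm.
- door (a joint): Opening angle of the box's door in rad, about a hinge along the door's lowest edge: about 0 shut and latched, 0.45 at its stop. Once the latch lets go a spring swings it to the stop, to body +x of the box, and it stays there.
- key: Release key, a straight round rod 176 mm long, 90 g. From the tip: steel shank 10 mm thick with rounded tip; steel ball collar 25 mm thick, its centre 110 mm from the tip; straight black round handle 20 mm thick, from 120 to 176 mm. Origin at the tip, z towards the handle. It hangs upright in the stand, the ball resting in the stand's mouth, the tip about 10 mm above the bench.
- key_tip (a point): The very end of the key's rounded tip, on its axis.
- key_grip (a point): Point on the key's axis in the middle of the handle, 145 mm from the tip: where to grip it.
- stand: Dark steel key stand fixed to the bench: square foot plate 80x80x4 mm with an upright square tube 30 mm across, 110 mm high, bore 16 mm square, open at the top. Origin: centre of its underside, z up, sides along x and y.
- stand_mouth (a point): Centre of the stand's open upper end, 110 mm above the bench; the ball collar's centre comes to rest 9.6 mm above it.
- bottle: White dispensing bottle with a red needle cap, 44 mm across, 140 mm high; origin: centre of its underside. A bystander.
- camera: Finished white bullet camera standing on its round foot, 110x114 mm, 210 mm high; origin near the foot's underside. A bystander.
- parts_tray: Low open grey tray of small metal parts, 58x86x16 mm; origin: near the centre of its underside. A bystander.

How it is judged:
By the outcome, as a careful person would: the job done as asked, in the order asked, and still so for the second after the job is handed in, with the robot touching nothing.
It also fails if it takes over 64 s, if anything falls off the work surface, if the arm or the gripper's body presses on something with over 40 N, if the wrist force passes 120 N, or if a joint passes its speed limit or range.

## Robot

A 6-joint arm with a two-finger parallel gripper is mounted at the origin on a cart in front of the work surface, level with it; the furniture and walls round the work are solid. World frame = base frame: x ahead of the robot, y to its left, z up, the work surface at z = 0. Lengths are in m, angles in rad, forces in N, time in s.
With the tool pointing down it reaches from about 0.35 to 0.775 m from the base axis. Payload 7.3 kg.
Tool frame: the origin (TCP) lies at the very end of the fingers, on their centre line; the grasp point (between the pads) lies 19 mm behind it; z points along the fingers, y is the direction in which the jaws open and shut (so a half turn about z gives the same grasp; the last joint's range is limited). The gripper opens to 92 mm and grips with 3 to 60 N. Pads are 19 mm wide; open, the fingers measure 130 mm over their backs; the gripper's body (75 mm by 190 mm) begins 47 mm behind the grasp point.
Start: joints at [0.962, 0.342, 1.524, -0, 1.275, -0.146], TCP at [0.234, 0.47, 0.227] pointing down, gripper open.
Joint ranges: [-2.53, 2.53], [-0.77, 2.02], [0.04, 2.7], [-1, 4.14], [0.28, 2.66], [-3.11, 3.11]. Speed limits (rad/s): [2.57, 2.57, 3.14, 3.14, 3.14, 3.14].

## Interface

Orientations are given as [roll, pitch, yaw] about the fixed x, y, z axes, in that order (R = Rz(yaw) Ry(pitch) Rx(roll)).
In Python, from cell import monitor, eyes, order gives the robot as it stands. The module is installed in compiled form; this text tells all that it offers.
- The arm moves only by the tool carry_out, never from a script. Its argument "targets" is a list of rows, each a list of 2 entries, a list of its own where there are three numbers: the shift along the tool's x, y, z in m, then the turn about the tool's z in rad. In form: [[[dx, dy, dz], twist], ...]. A call has 1 to 10 rows; each row shifts and turns the pose as measured when the row begins, along the tool's axes as they then stand; what a row does not reach is not made up. A row lasts 1/8 s, in which the tool goes at most 62.5 mm and 10.7 degrees, less where a joint would pass 70% of its speed; a pose out of reach is approached as far as the arm can. A call is refused whole if a number of a shift passes 0.0625 or a number of a turn 0.188, either way. A call with a gripper value outside its range is refused whole. "fingers" is the closure, from 0 (fully open) to 1 (shut), set as the call begins (left out, the last holds). The fingers move at their own pace and stop on an object; "grip_force" is the grip in N (left out, the last holds). Time passes only in rows, so rows that do not move let the fingers close. It gives the time, the measured TCP pose, the force and the opening at its end, in the units of the state.
- monitor.observe(): the state, without advancing time (a new reading comes with each control period).
- eyes.read_camera(name): name is "scene" or "top"; returns the picture (384x512x3 uint8, red, green, blue); there is no depth.
- eyes.camera_info(name): a dict with "K" (3x3 intrinsics, pixels), "rvec" (rotation vector, rad) and "tvec" (3), from world to camera coordinates, as OpenCV has them. Camera axes: x right, y down, z forward; pixel columns grow to the right and rows downward; lengths in m; the calibration is good to about 2 mm. A picture is of the moment at which its call begins. camera_info takes no time and is no camera call.
- order.hand_in(): hands the job in, once; it reports no verdict.
The state is a dict: "time": time; "qpos": joint angles; "qvel": joint speeds; "joint_efforts": joint torques, N m; "tool_pos": TCP position; "tool_rot": TCP orientation; "contact_force": force on the tool from outside, world axes, zero at the start; "torque": the same for the moment, N m; "opening": finger opening in m.
Only numpy, scipy, OpenCV 4.12 (cv2) and the standard library are available. Lean on these libraries where they do the work, as an engineer would, in place of code of your own. Each camera call takes 0.05 s, during which the arm holds its last target.

## Working session

There is one attempt and no reset: what is moved stays moved. The work goes in short steps, Python scripts to look and compute and a tool call to move; the robot and the scene stay as the last step left them, time stands still between calls to the robot, and variables do not carry over. Pictures are saved under pics/ and viewed, and the job is handed in when it is done.

Besides the shell and the picture viewer there is one more tool, called after "Call:" in YAML: its name, and indented under it one key for each argument. carry_out: Moves the arm, as the interface text tells. Its arguments: {"type":"object","properties":{"targets":{"type":"array","items":{"type":"array"}},"fingers":{"type":"number"},"grip_force":{"type":"number"}},"required":["targets"]}

```bash
mkdir -p pics; ls; python3 - <<'E'
from cell import monitor, eyes, order
import cv2,numpy as np
print(monitor.observe())
for n in("scene","top"):
    im=eyes.read_camera(n); cv2.imwrite(f"pics/{n}0.png",cv2.resize(im[:,:,::-1],(768,576),interpolation=cv2.INTER_CUBIC))
    cv2.imwrite(f"pics/raw_{n}0.png",im[:,:,::-1])
    i=eyes.camera_info(n);print(n,i)
    R=cv2.Rodrigues(np.array(i["rvec"]))[0];print("center",-R.T@np.array(i["tvec"]).ravel())
E
```

```text
pics
{'time': 0.0, 'qpos': array([ 9.61971087e-01,  3.42701416e-01,  1.52502541e+00,  6.86311097e-06,
        1.27541664e+00, -1.46019290e-01]), 'qvel': array([-1.09427117e-04,  1.40715763e-05, -1.05521836e-04, -7.63561628e-05,
       -7.25907614e-04, -7.90416422e-04]), 'joint_efforts': array([-6.54403120e-04, -4.31235301e+01, -2.44223017e+01,  7.17294146e-02,
        5.59763610e-02, -1.77507209e-04]), 'tool_pos': array([0.23413808, 0.46943239, 0.2260531 ]), 'tool_rot': array([-3.14005929e+00, -2.32138311e-04,  2.67878452e+00]), 'contact_force': array([ 0.49514504,  0.34586561, -0.31113248]), 'torque': array([ 0.0106399 , -0.01969365, -0.00030793]), 'opening': 0.09162170283429596}
scene {'K': array([[389.13154329,   0.        , 263.83196019],
       [  0.        , 389.13154329, 192.02941894],
       [  0.        ,   0.        ,   1.        ]]), 'rvec': array([ 2.42040184, -0.56066347,  0.21725179]), 'tvec': array([-0.45655215,  0.21665056,  1.15266681])}
center [ 0.15093473 -0.6842467   1.04548709]
top {'K': array([[366.01667217,   0.        , 255.67896545],
       [  0.        , 366.01667217, 197.07391724],
       [  0.        ,   0.        ,   1.        ]]), 'rvec': array([ 2.19530716, -2.13287243,  0.08231705]), 'tvec': array([-0.05449072,  0.50063311,  1.31125739])}
center [ 0.37663945 -0.06628378  1.35157238]
```

View pics/scene0.png

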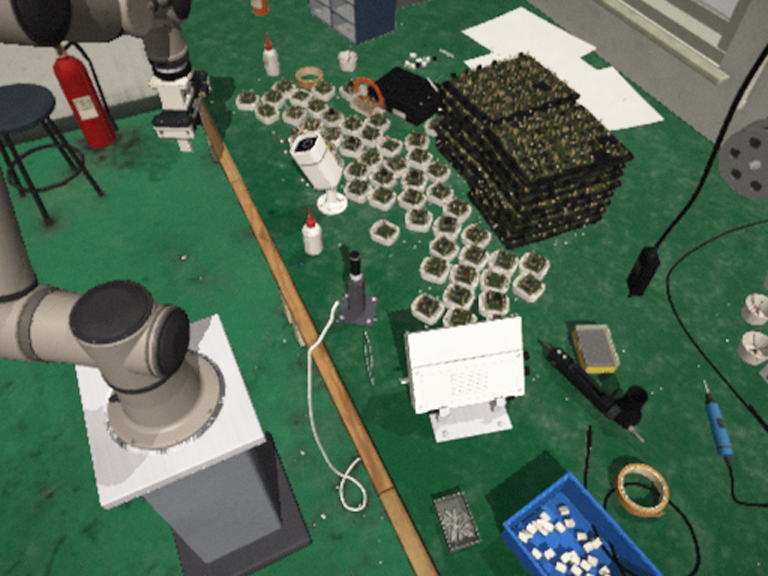

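View pics/top0.png

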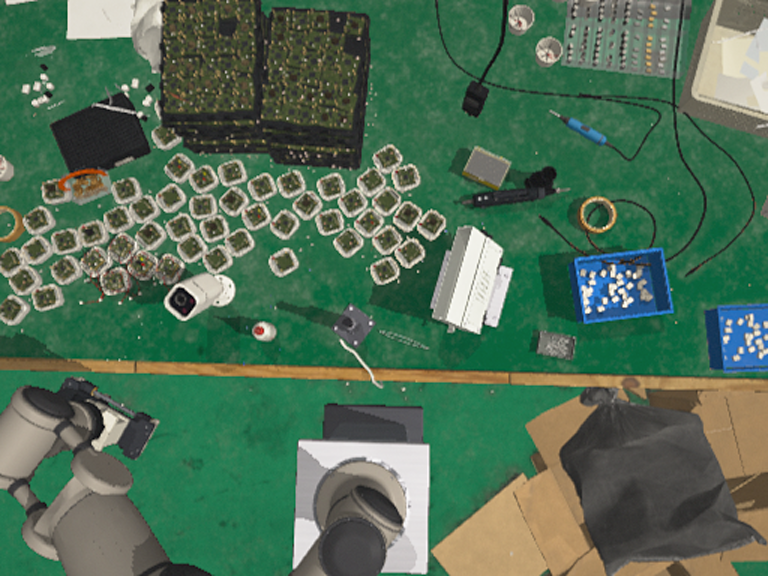

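The top view shows the stand with the key at about (350,322). The box is at about (470,280), with its recess facing left (+y) and its door facing right (-y). The tray is at (556,345), the bottle at (263,330) and the camera at (195,295). I'll zoom in to measure.

```bash
cat > h.py <<'E'
import cv2,numpy as np
from cell import monitor, eyes, order
def cam(n):
    i=eyes.camera_info(n);return np.array(i["K"]),cv2.Rodrigues(np.array(i["rvec"]))[0],np.array(i["tvec"]).ravel(),np.array(i["rvec"])
def proj(n,P):
    K,R,t,r=cam(n);return cv2.projectPoints(np.array(P,float).reshape(-1,1,3),r,t,K,None)[0].reshape(-1,2)
def ray(n,uv):
    K,R,t,_=cam(n);d=R.T@np.linalg.inv(K)@np.array([*uv,1.]);return -R.T@t,d
def atz(n,uv,z):
    c,d=ray(n,uv);return c+d*(z-c[2])/d[2]
def tri(uvs,uvt):
    A=[];B=[]
    for n,u in(("scene",uvs),("top",uvt)):
        c,d=ray(n,u);d/=np.linalg.norm(d);M=np.eye(3)-np.outer(d,d);A.append(M);B.append(M@c)
    return np.linalg.lstsq(np.vstack(A),np.hstack(B),rcond=None)[0]
def snap(n): return eyes.read_camera(n)[:,:,::-1].copy()
def crop(im,x0,y0,w,h,s,fn):
    c=cv2.resize(im[y0:y0+h,x0:x0+w],None,fx=s,fy=s,interpolation=cv2.INTER_CUBIC)
    for k in range(0,w,10):
        cv2.putText(c,str(x0+k),(k*s,9),0,.3,(0,255,255),1); cv2.line(c,(k*s,10),(k*s,14),(0,255,255),1)
    for k in range(0,h,10):
        cv2.putText(c,str(y0+k),(0,k*s+4),0,.3,(0,255,255),1)
    cv2.imwrite(fn,c)
E
python3 - <<'E'
from h import *
s=cv2.imread("pics/raw_scene0.png");t=cv2.imread("pics/raw_top0.png")
crop(s,260,200,100,100,6,"pics/c1.png");crop(t,280,140,70,90,6,"pics/c2.png")
crop(s,215,160,50,60,9,"pics/c3.png");crop(t,210,190,60,50,9,"pics/c4.png")
E
```

```text
(no output)
```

View pics/c1.png

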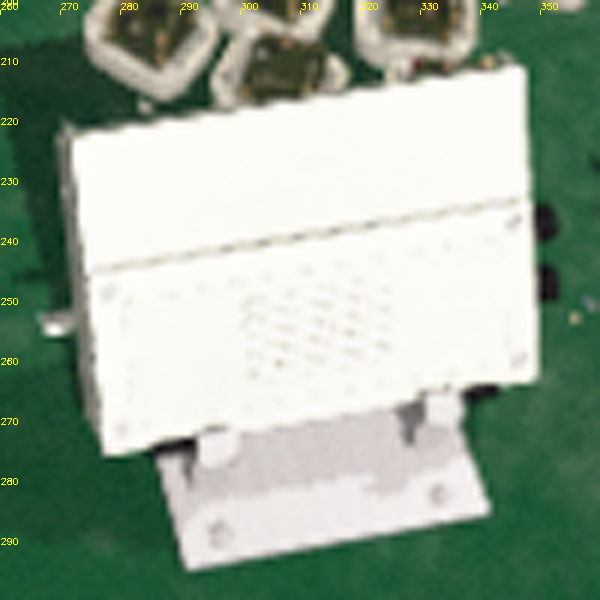

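View pics/c2.png

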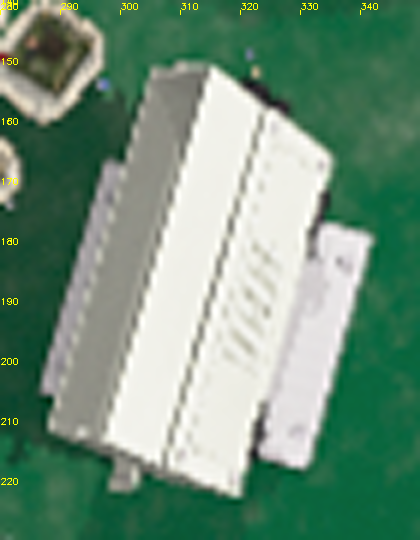

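View pics/c3.png

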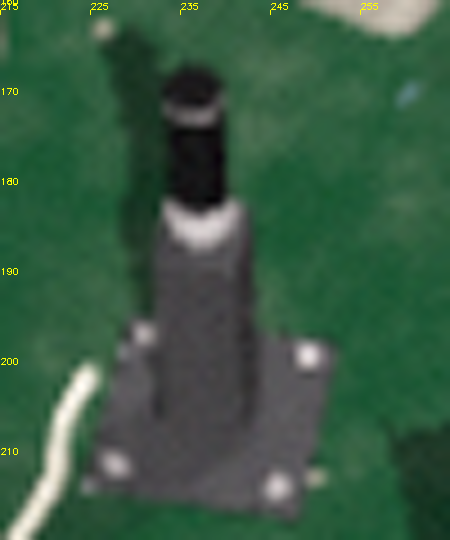

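View pics/c4.png

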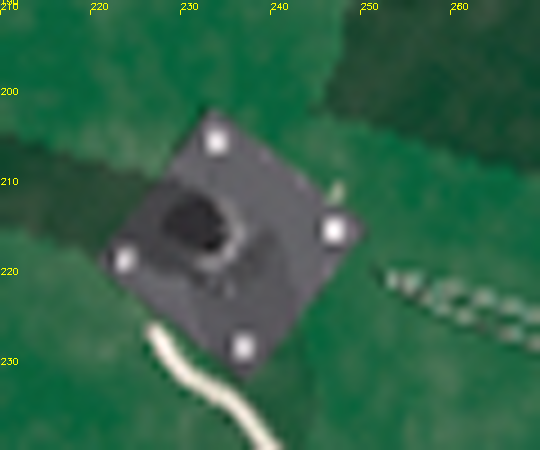

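```bash
cat > fit.py <<'E'
from h import *
from scipy.optimize import least_squares
def c(px,x0,y0,s): return np.array([x0+(px[0]+.5)/s-.5, y0+(px[1]+.5)/s-.5])
T4=lambda *p:c(p,210,190,9); S3=lambda *p:c(p,215,160,9)
S1=lambda *p:c(p,260,200,6); T2=lambda *p:c(p,280,140,6)
if __name__=="__main__":
    ft=[T4(212,110),T4(365,230),T4(247,378),T4(97,257)]; fs=[S3(132,325),S3(335,345),S3(297,517),S3(85,488)]
    for n,f in(("top",ft),("scene",fs)):
        P=np.array([atz(n,u,.004) for u in f]);print(n,P.mean(0),[np.round(np.linalg.norm(P[i]-P[i-1]),4) for i in range(4)],P[:, :2].round(4).tolist())
    # key handle top disc
    print("handle top tri",tri(S3(193,88),T4(195,222)))
    print("handle top @z0.1856", atz("scene",S3(193,88),.1856),atz("top",T4(195,222),.1856))
    a=tri(S1(525,66),T2(210,66));b=tri(S1(72,140),T2(103,440));print("skirt",a,b,np.linalg.norm(a-b))
    # cradle foot corners on +x side
    for n,f in(("top",[T2(373,237),T2(308,468)]),("scene",[S1(490,512),S1(188,570)])):
        print(n,[atz(n,u,.004).round(4) for u in f])
    a=tri(S1(538,380),T2(332,160));b=tri(S1(107,455),T2(240,495));print("door low",a,b,np.linalg.norm(a-b))
E
python3 fit.py
```

```text
top [0.4294344  0.03387588 0.004     ] [np.float64(0.0763), np.float64(0.08), np.float64(0.0771), np.float64(0.079)] [[0.484, 0.0433], [0.4365, -0.0211], [0.3749, 0.0251], [0.4223, 0.0883]]
scene [0.43017167 0.0311992  0.004     ] [np.float64(0.0761), np.float64(0.0769), np.float64(0.0793), np.float64(0.078)] [[0.4205, 0.0836], [0.4852, 0.0419], [0.4394, -0.0228], [0.3756, 0.0221]]
handle top tri [0.43025493 0.03302987 0.18403197]
handle top @z0.1856 [0.43036612 0.03150036 0.1856    ] [0.42956534 0.03312674 0.1856    ]
skirt [ 0.64652893 -0.23115711  0.17566129] [ 0.4411308  -0.17669375  0.1750623 ] 0.21249707733325482
top [array([ 0.5796, -0.3562,  0.004 ]), array([ 0.436 , -0.3177,  0.004 ])]
scene [array([ 0.5823, -0.3556,  0.004 ]), array([ 0.4375, -0.3177,  0.004 ])]
door low [ 0.62014242 -0.32245134  0.04937069] [ 0.41714863 -0.26895169  0.05303617] 0.20995743701727787
```

```bash
cat >> h.py <<'E'
def st():
    s=monitor.observe();print("t%.2f pos"%s["time"],s["tool_pos"].round(4),"rot",s["tool_rot"].round(4),"F",s["contact_force"].round(1),"M",s["torque"].round(2),"open",round(s["opening"],4),"q",s["qpos"].round(2));return s
def plan(target,yaw=None,n=None,p=None,y0=None):
    from scipy.spatial.transform import Rotation as Ro
    if p is None: s=monitor.observe();p=s["tool_pos"];R=Ro.from_euler("xyz",s["tool_rot"]).as_matrix();y0=s["tool_rot"][2]
    else: R=Ro.from_euler("xyz",[np.pi,0,y0]).as_matrix()
    d=np.array(target)-p; dy=0 if yaw is None else (yaw-y0+np.pi)%(2*np.pi)-np.pi
    n=n or int(max(1,np.ceil(np.abs(d).max()/.055),np.ceil(abs(dy)/.17)))
    out=[]
    for i in range(n):
        Ri=R@Ro.from_euler("z",-dy*i/n).as_matrix()
        out.append([(Ri.T@d/n).round(4).tolist(),round(-dy/n,3)])
    print(n,str(out).replace(" ",""))
E
python3 - <<'E'
from h import *
print(atz("top",(263/1.5,330/1.5),.14),atz("scene",(313/1.5,215/1.5),.14), "cam",atz("scene",(332/1.5,203/1.5),0.0),atz("top",(180/1.5,300/1.5),.2), "tray",atz("top",(556/1.5,345/1.5),.01))
st()
y=np.deg2rad(75.1)
plan([.30,.25,.27]); plan([.43,.0325,.23],y,p=np.array([.30,.25,.27]),y0=2.679)
E
```

```text
[0.40711999 0.22193503 0.14      ] [0.41054218 0.21261806 0.14      ] cam [0.51074753 0.37116188 0.        ] [0.46388367 0.38734752 0.2       ] tray [ 0.39488864 -0.46084573  0.01      ]
t0.10 pos [0.2342 0.4695 0.2261] rot [-3.1403e+00 -2.0000e-04  2.6788e+00] F [0.6 0.6 0.1] M [-0.01  0.    0.03] open 0.0916 q [ 0.96  0.34  1.52 -0.    1.28 -0.15]
4 [[[-0.0392,-0.0418,-0.0109],0.0],[[-0.0392,-0.0418,-0.0109],0.0],[[-0.0392,-0.0418,-0.0109],0.0],[[-0.0392,-0.0418,-0.0109],0.0]]
9 [[[-0.0237,-0.0152,0.0044],np.float64(0.152)],[[-0.0257,-0.0114,0.0044],np.float64(0.152)],[[-0.0272,-0.0074,0.0044],np.float64(0.152)],[[-0.028,-0.0032,0.0044],np.float64(0.152)],[[-0.0281,0.0011,0.0044],np.float64(0.152)],[[-0.0276,0.0053,0.0044],np.float64(0.152)],[[-0.0265,0.0095,0.0044],np.float64(0.152)],[[-0.0248,0.0134,0.0044],np.float64(0.152)],[[-0.0225,0.017,0.0044],np.float64(0.152)]]
```

Call:
carry_out:
  targets:
    - [[0, 0, -0.045], 0]
    - [[-0.039, -0.042, 0], 0]
    - [[-0.039, -0.042, 0], 0]
    - [[-0.039, -0.042, 0], 0]
    - [[-0.039, -0.042, 0], 0]
  fingers: 0
  grip_force: 40

```text
time: 0.72
tool_pos: [0.2995, 0.2462, 0.2708]
tool_rot: [-3.137, 0.0, 2.686]
contact_force: [1.6, 0.5, 0.8]
opening: 0.0919
```

```bash
python3 - <<'E'
from h import *
st();plan([.43,.0325,.23],np.deg2rad(75.1))
E
```

```text
t0.72 pos [0.2995 0.2462 0.2708] rot [-3.1374e+00  2.0000e-04  2.6860e+00] F [1.6 0.5 0.8] M [-0.01 -0.03 -0.02] open 0.0919 q [ 0.49  0.05  1.77 -0.    1.32 -0.62]
9 [[[-0.0235,-0.0149,0.0046],np.float64(0.153)],[[-0.0255,-0.0112,0.0046],np.float64(0.153)],[[-0.0269,-0.0072,0.0046],np.float64(0.153)],[[-0.0276,-0.003,0.0046],np.float64(0.153)],[[-0.0278,0.0012,0.0046],np.float64(0.153)],[[-0.0273,0.0055,0.0046],np.float64(0.153)],[[-0.0261,0.0095,0.0046],np.float64(0.153)],[[-0.0244,0.0134,0.0046],np.float64(0.153)],[[-0.022,0.017,0.0046],np.float64(0.153)]]
```

Call:
carry_out:
  targets:
    - [[-0.0235, -0.015, 0.0045], 0.153]
    - [[-0.0255, -0.011, 0.0045], 0.153]
    - [[-0.027, -0.007, 0.0045], 0.153]
    - [[-0.0275, -0.003, 0.0045], 0.153]
    - [[-0.028, 0.001, 0.0045], 0.153]
    - [[-0.0275, 0.0055, 0.0045], 0.153]
    - [[-0.026, 0.0095, 0.0045], 0.153]
    - [[-0.0245, 0.0135, 0.0045], 0.153]
    - [[-0.022, 0.017, 0.0045], 0.153]

```text
time: 1.85
tool_pos: [0.427, 0.0194, 0.2284]
tool_rot: [-3.138, 0.005, 1.26]
contact_force: [-0.2, -0.2, 0.8]
opening: 0.0913
```

```bash
python3 - <<'E'
from h import *
st();plan([.43,.0325,.225],np.deg2rad(75.1))
t=snap("top");s=snap("scene");crop(t,200,170,70,60,10,"pics/c5.png");crop(s,190,100,90,100,6,"pics/c6.png")
E
```

```text
t1.85 pos [0.427  0.0194 0.2284] rot [-3.1383  0.0049  1.2604] F [-0.2 -0.2  0.8] M [-0.09  0.09 -0.03] open 0.0913 q [-0.13  0.16  1.76 -0.    1.22  0.18]
1 [[[0.0134,-0.0011,0.0034],np.float64(-0.05)]]
```

Call:
carry_out:
  targets:
    - [[0.0134, -0.001, 0.003], -0.05]
    - [[0, 0, 0], 0]

```text
time: 2.2
tool_pos: [0.4299, 0.0334, 0.2246]
tool_rot: [-3.136, 0.005, 1.318]
contact_force: [0.0, -1.0, 0.0]
opening: 0.0915
```

```bash
python3 - <<'E'
from h import *
st();plan([.43,.0325,.136],np.deg2rad(75.1))
t=snap("top");s=snap("scene");crop(t,200,170,70,60,10,"pics/c5.png");crop(s,190,100,90,100,6,"pics/c6.png")
E
```

```text
t2.20 pos [0.4299 0.0334 0.2246] rot [-3.1363  0.0049  1.3179] F [ 0. -1.  0.] M [-0.09  0.06 -0.02] open 0.0915 q [-0.1   0.18  1.76 -0.    1.21  0.16]
2 [[[-0.0002,0.0004,0.0443],np.float64(0.004)],[[-0.0002,0.0004,0.0443],np.float64(0.004)]]
```

View pics/c6.png

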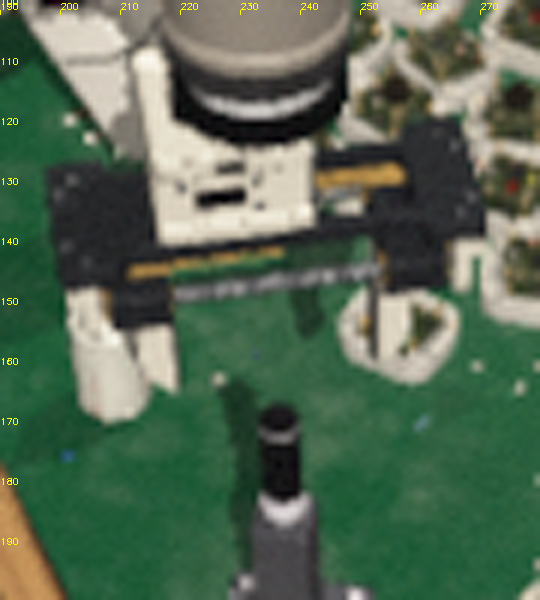

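The jaws straddle the key on both sides, with the handle top at (236,169). I'll descend and close.

Call:
carry_out:
  targets:
    - [[0, 0, 0.044], 0]
    - [[0, 0, 0.0445], 0]
    - [[0, 0, 0], 0]

```text
time: 2.68
tool_pos: [0.4302, 0.0339, 0.1362]
tool_rot: [-3.141, 0.005, 1.321]
contact_force: [-0.0, 0.1, 0.1]
opening: 0.0917
```

Call:
carry_out:
  targets:
    - [[0, 0, 0], 0]
    - [[0, 0, 0], 0]
    - [[0, 0, 0], 0]
    - [[0, 0, 0], 0]
    - [[0, 0, 0], 0]
    - [[0, 0, 0], 0]
  fingers: 1
  grip_force: 15

```text
time: 3.42
tool_pos: [0.4333, 0.034, 0.1414]
tool_rot: [3.133, 0.003, 1.322]
contact_force: [-0.1, -0.4, -0.4]
opening: 0.0365
```

```bash
python3 - <<'E'
from h import *
st()
E
```

```text
t3.42 pos [0.4333 0.034  0.1414] rot [3.1327 0.0032 1.3221] F [-0.1 -0.4 -0.4] M [-0.08  0.11 -0.01] open 0.0365 q [-0.1   0.27  1.89 -0.01  0.97  0.16]
```

Call:
carry_out:
  targets:
    - [[0, -0.002, 0.004], 0]
    - [[0, 0, 0], 0]
    - [[0, 0, 0], 0]

```text
time: 3.8
tool_pos: [0.4309, 0.0346, 0.1368]
tool_rot: [3.134, 0.003, 1.322]
contact_force: [0.3, 0.1, 0.3]
opening: 0.0198
```

```bash
python3 - <<'E'
from h import *
st()
E
```

```text
t3.80 pos [0.4309 0.0346 0.1368] rot [3.1337 0.0033 1.3221] F [0.3 0.1 0.3] M [-0.08  0.01 -0.01] open 0.0198 q [-0.09  0.28  1.9  -0.01  0.96  0.16]
```

Call:
carry_out:
  targets:
    - [[0, 0, -0.03], 0]
    - [[0, 0, -0.05], 0]
    - [[0, 0, -0.05], 0]
    - [[0, 0, 0], 0]

```text
time: 4.3
tool_pos: [0.4295, 0.0352, 0.2697]
tool_rot: [3.137, 0.004, 1.322]
contact_force: [-1.1, 1.1, -1.4]
opening: 0.02
```

```bash
python3 - <<'E'
from h import *
st()
y=np.deg2rad(75.1);o=np.array([.430,.0325]);o=o-.029*np.array([np.cos(y),np.sin(y)])
plan([*o,.266],y);print(o)
s=snap("scene");crop(s,190,90,90,110,5,"pics/c7.png")
E
```

```text
t4.30 pos [0.4295 0.0352 0.2697] rot [3.1365 0.0037 1.3219] F [-1.1  1.1 -1.4] M [-0.09  0.08  0.06] open 0.02 q [-0.09  0.13  1.68 -0.    1.32  0.16]
1 [[[-0.0315,0.0008,0.0039],np.float64(0.011)]]
[0.42254315 0.00447509]
```

View pics/c7.png

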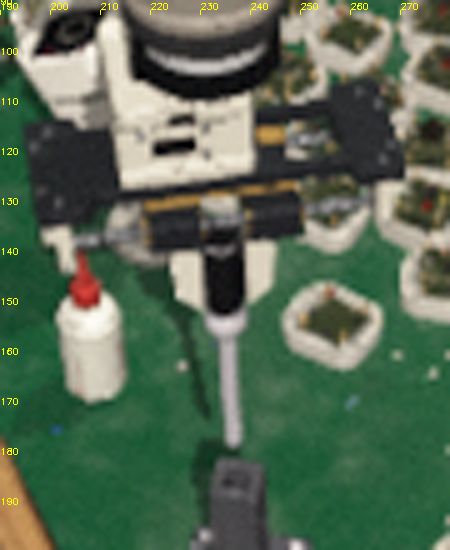

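The key is held and hangs clear above the stand, tip at about (234,178). Next I'll move it to the box side of the stand tube and lower it.

Call:
carry_out:
  targets:
    - [[-0.0315, 0.001, 0.004], 0.011]
    - [[0, 0, 0], 0]

```text
time: 4.6
tool_pos: [0.4201, 0.0043, 0.2611]
tool_rot: [-3.138, 0.005, 1.311]
contact_force: [-0.0, 0.7, -0.3]
opening: 0.0195
```

```bash
python3 - <<'E'
from h import *
st();plan([.4225,.0045,.196],np.deg2rad(75.1))
E
```

```text
t4.60 pos [0.4201 0.0043 0.2611] rot [-3.1379  0.0048  1.3115] F [-0.   0.7 -0.3] M [-0.03  0.05  0.  ] open 0.0195 q [-0.17  0.12  1.72 -0.    1.3   0.09]
2 [[[0.0005,0.0012,0.0325],np.float64(0.0)],[[0.0005,0.0012,0.0325],np.float64(0.0)]]
```

Call:
carry_out:
  targets:
    - [[0, 0.001, 0.033], 0]
    - [[0, 0.001, 0.033], 0]
    - [[0, 0, 0], 0]

```text
time: 4.97
tool_pos: [0.4205, 0.0049, 0.191]
tool_rot: [-3.133, 0.004, 1.31]
contact_force: [0.1, -0.2, -0.6]
opening: 0.0197
```

```bash
python3 - <<'E'
from h import *
st()
y=np.deg2rad(75.1)
plan([*(np.array([.430,.0325])+.052*np.array([np.cos(y),np.sin(y)])),.196],y,n=6)
s=snap("scene");crop(s,190,90,90,110,5,"pics/c8.png")
E
```

```text
t4.97 pos [0.4205 0.0049 0.191 ] rot [-3.133   0.004   1.3103] F [ 0.1 -0.2 -0.6] M [-0.03  0.1  -0.02] open 0.0197 q [-0.17  0.19  1.84 -0.    1.12  0.09]
6 [[[0.0135,0.0003,-0.0009],np.float64(-0.0)],[[0.0135,0.0003,-0.0009],np.float64(-0.0)],[[0.0135,0.0003,-0.0009],np.float64(-0.0)],[[0.0135,0.0003,-0.0009],np.float64(-0.0)],[[0.0135,0.0003,-0.0009],np.float64(-0.0)],[[0.0135,0.0003,-0.0009],np.float64(-0.0)]]
```

View pics/c8.png

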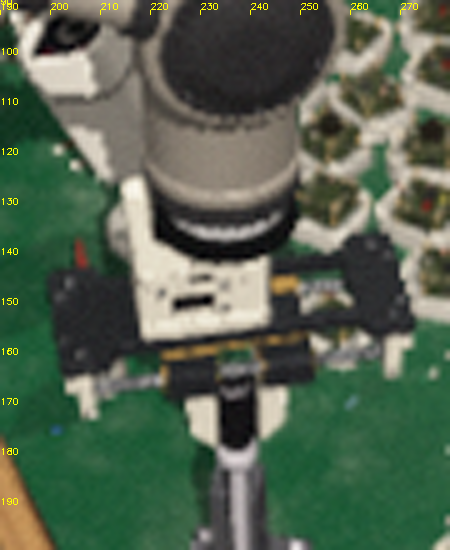

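The shank is now in front of the tube. I'll pull it across the tube edge to tilt it.

Call:
carry_out:
  targets:
    - [[0.0135, 0, 0], 0]
    - [[0.0135, 0, -0.001], 0]
    - [[0.0135, 0, -0.001], 0]

```text
time: 5.4
tool_pos: [0.4329, 0.0457, 0.1962]
tool_rot: [-3.138, 0.005, 1.31]
contact_force: [-1.3, -1.6, -1.6]
opening: 0.0198
```

Call:
carry_out:
  targets:
    - [[0.0135, 0, -0.001], 0]
    - [[0.0135, 0, -0.001], 0]
    - [[0.0135, 0, -0.001], 0]

```text
time: 5.78
tool_pos: [0.4443, 0.0884, 0.2]
tool_rot: [-3.139, 0.004, 1.311]
contact_force: [-1.0, -1.4, -0.6]
opening: 0.0195
```

```bash
python3 - <<'E'
from h import *
st()
y=np.deg2rad(75.1)
plan([*(np.array([.430,.0325])+.052*np.array([np.cos(y),np.sin(y)])),.196],y)
s=snap("scene");crop(s,190,90,90,110,5,"pics/c9.png")
E
```

```text
t5.78 pos [0.4443 0.0884 0.2   ] rot [-3.1389  0.0043  1.3109] F [-1.  -1.4 -0.6] M [-0.4   0.28 -0.01] open 0.0195 q [ 0.03  0.24  1.75 -0.    1.16  0.29]
1 [[[-0.0057,0.0005,0.004],np.float64(0.0)]]
```

View pics/c9.png

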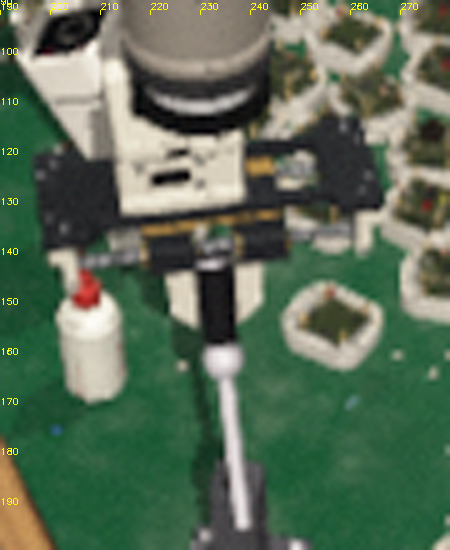

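The key is tilted, tip at about (238,195). I'll firm up the grip, lift clear and measure the tilt.

Call:
carry_out:
  targets:
    - [[0, 0, 0], 0]
    - [[0, 0, -0.02], 0]
    - [[0, 0, -0.05], 0]
    - [[0, 0, -0.03], 0]
    - [[0, 0, 0], 0]
  grip_force: 50

```text
time: 6.45
tool_pos: [0.4458, 0.0906, 0.3026]
tool_rot: [-3.14, 0.0, 1.311]
contact_force: [-0.2, -0.9, -1.7]
opening: 0.0188
```

```bash
cat >> h.py <<'E'
from scipy.spatial.transform import Rotation as Ro
def key(th,g=.146,s=None):
    "tip & ball & grip given tilt th (tip toward -toolx)"
    s=s or monitor.observe();R=Ro.from_euler("xyz",s["tool_rot"]).as_matrix();G=s["tool_pos"]-.019*R[:,2]
    d=R@np.array([-np.sin(th),0,np.cos(th)]);return G+g*d,G+(g-.11)*d,G
E
python3 - <<'E'
from h import *
st()
for th in(25,30,35,40,45):
    t,b,G=key(np.deg2rad(th));print(th,t.round(3),proj("scene",[t,b]).round(1).tolist(),proj("top",[t,b]).round(1).tolist())
s=snap("scene");crop(s,190,70,90,110,5,"pics/d1.png");t=snap("top");crop(t,190,150,80,80,7,"pics/d2.png")
E
```

```text
t6.45 pos [0.4458 0.0906 0.3026] rot [-3.1401e+00  4.0000e-04  1.3111e+00] F [-0.2 -0.9 -1.7] M [-0.06  0.03  0.02] open 0.0188 q [0.03 0.16 1.56 0.   1.42 0.29]
25 [0.43  0.031 0.189] [[235.8, 168.7], [231.9, 132.9]] [[231.8, 214.1], [213.8, 207.9]]
30 [0.427 0.02  0.195] [[236.4, 170.2], [232.0, 133.2]] [[235.1, 215.0], [214.6, 208.1]]
35 [0.424 0.01  0.202] [[236.9, 171.3], [232.1, 133.4]] [[238.2, 215.9], [215.4, 208.3]]
40 [ 0.422 -0.     0.21 ] [[237.3, 172.1], [232.2, 133.5]] [[241.1, 216.7], [216.1, 208.5]]
45 [ 0.419 -0.009  0.218] [[237.7, 172.6], [232.3, 133.5]] [[243.9, 217.5], [216.8, 208.7]]
```

View pics/d1.png

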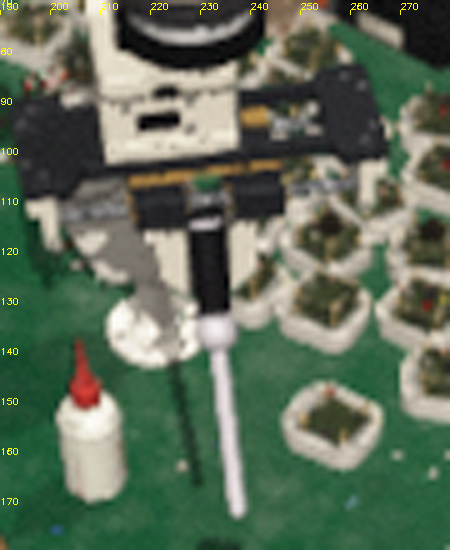

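View pics/d2.png

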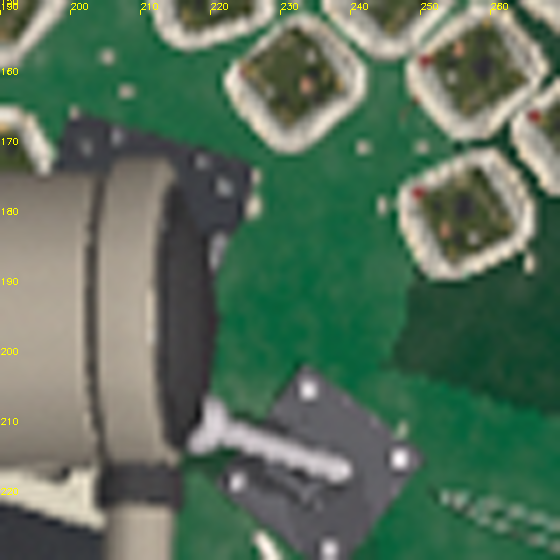

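```bash
cat >> h.py <<'E'
bx=np.array([-.2565,-.9665,0]);by=np.array([.9665,-.2565,0]);up=np.array([0,0,1.])
a=np.deg2rad(35);tz=-np.sin(a)*bx+np.cos(a)*up;tx=np.cos(a)*bx+np.sin(a)*up
C=np.array([.5405,-.2165,.108]);TH=np.deg2rad(37.5);YAW=np.arctan2(-bx[1],-bx[0])
def tcpfor(x,y,z,th=TH,g=.146):
    tip=C+(x*tx+y*by+z*tz)*1e-3
    G=tip-g*(np.sin(th)*bx-np.cos(th)*up);return G-.019*up
def tipnow(th=TH):
    t=key(th)[0];d=(t-C)*1e3;return np.array([d@tx,d@by,d@tz]).round(1)
E
python3 - <<'E'
from h import *
st();print(np.rad2deg(YAW),tipnow())
p1=tcpfor(0,-38,115);print(p1,tcpfor(0,-38,0));plan(p1,YAW)
E
```

```text
t6.55 pos [0.4445 0.0905 0.3002] rot [-3.1351e+00  2.1000e-03  1.3112e+00] F [-0.3 -0.4 -0.4] M [-0.11  0.04  0.03] open 0.019 q [ 0.03  0.16  1.56 -0.    1.42  0.29]
75.13686455080146 [ -95.2 -172.2  183.2]
[ 0.54348958 -0.0570997   0.29903207] [ 0.52657051 -0.12085128  0.20482959]
3 [[[-0.0391,0.0445,0.0002],np.float64(-0.0)],[[-0.0391,0.0445,0.0002],np.float64(-0.0)],[[-0.0391,0.0445,0.0002],np.float64(-0.0)]]
```

Call:
carry_out:
  targets:
    - [[-0.039, 0.0445, -0.005], 0]
    - [[-0.039, 0.0445, 0], 0]
    - [[-0.039, 0.0445, 0], 0]
    - [[0, 0, 0], 0]

```text
time: 7.05
tool_pos: [0.5442, -0.0597, 0.2964]
tool_rot: [-3.124, 0.001, 1.314]
contact_force: [-0.9, 0.1, -0.5]
opening: 0.0191
```

```bash
python3 - <<'E'
from h import *
st();print(tipnow())
t,b,G=key(TH);print(proj("scene",[t,b]).round(1).tolist(),proj("top",[t,b]).round(1).tolist())
s=snap("scene");crop(s,240,120,120,120,5,"pics/e1.png");t=snap("top");crop(t,260,130,100,100,6,"pics/e2.png")
plan(tcpfor(0,-38,75),YAW)
E
```

```text
t7.05 pos [ 0.5442 -0.0597  0.2964] rot [-3.124e+00  1.100e-03  1.314e+00] F [-0.9  0.1 -0.5] M [-0.07  0.07 -0.01] open 0.0191 q [-0.25  0.35  1.32 -0.    1.49  0.01]
[  0.6 -38.1 111.5]
[[291.9, 198.9], [288.7, 159.4]] [[288.2, 187.1], [268.4, 176.6]]
1 [[[-0.0231,0.0012,0.0311],np.float64(0.006)]]
```

View pics/e1.png

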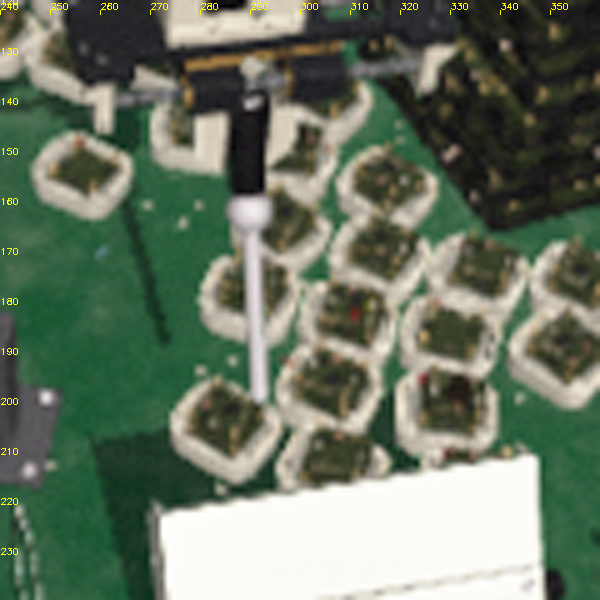

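View pics/e2.png

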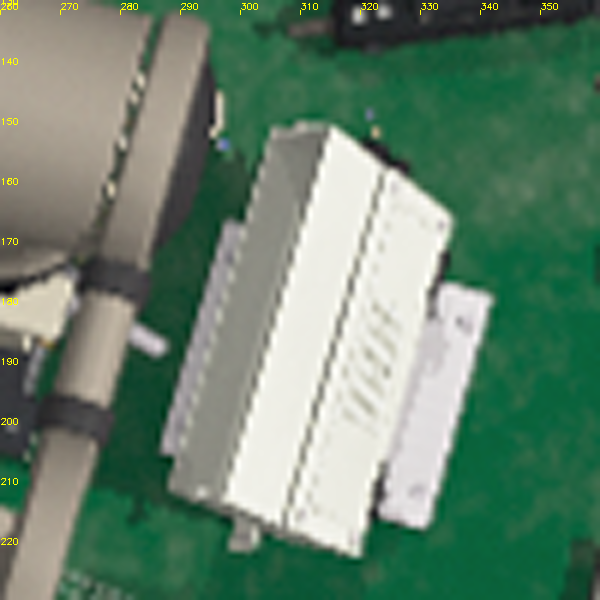

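```bash
python3 - <<'E'
from h import *
f=lambda x,y,z:C+(x*tx+y*by+z*tz)*1e-3
P=[f(-19,-106,49),f(-19,106,49),f(29,-106,64),f(29,106,64)]
print("top",proj("top",P).round(1).tolist(),"want",[[288,211.4],[305.5,151],[296.8,212.9],[314.6,150.6]])
print("scene",proj("scene",P).round(1).tolist())
for th in(34,35,36,37):
    t,b,G=key(np.deg2rad(th));print(th,proj("scene",[t]).round(1).tolist(),proj("top",[t]).round(1).tolist(),tipnow(np.deg2rad(th)))
plan(tcpfor(0,-38,60,np.deg2rad(36)),YAW)
E
```

```text
top [[286.9, 210.6], [304.4, 150.2], [297.0, 212.6], [314.9, 150.1]] want [[288, 211.4], [305.5, 151], [296.8, 212.9], [314.6, 150.6]]
scene [[268.6, 221.5], [340.5, 209.9], [271.4, 222.5], [346.5, 210.4]]
34 [[290.2, 197.2]] [[284.9, 187.0]] [-10.  -40.2 113.7]
35 [[290.5, 197.4]] [[285.6, 187.1]] [ -7.4 -40.1 113.6]
36 [[290.7, 197.7]] [[286.2, 187.2]] [ -4.9 -40.1 113.7]
37 [[290.9, 197.9]] [[286.9, 187.3]] [ -2.3 -40.1 113.7]
1 [[[-0.0348,0.0013,0.0411],np.float64(0.006)]]
```

Call:
carry_out:
  targets:
    - [[-0.017, 0, 0.021], 0.003]
    - [[-0.017, 0, 0.021], 0.003]
    - [[0, 0, 0], 0]

```text
time: 7.52
tool_pos: [0.5312, -0.0857, 0.2534]
tool_rot: [-3.121, -0.001, 1.315]
contact_force: [-0.4, 0.5, 0.3]
opening: 0.0192
```

```bash
sed -i 's/deg2rad(37.5)/deg2rad(36.5)/' h.py; python3 - <<'E'
from h import *
st();print(tipnow());st();plan(tcpfor(0,-38,15),YAW)
t,b,G=key(TH);print(proj("scene",[t,b]).round(1).tolist(),proj("top",[t,b]).round(1).tolist())
s=snap("scene");crop(s,240,120,120,120,5,"pics/e3.png");t=snap("top");crop(t,260,130,100,100,6,"pics/e4.png")
E
```

```text
t7.53 pos [ 0.5312 -0.0857  0.2534] rot [-3.1211e+00 -1.4000e-03  1.3151e+00] F [-0.4  0.5  0.3] M [-0.04  0.13 -0.04] open 0.0192 q [-0.3   0.36  1.42  0.    1.38 -0.05]
[ -3.7 -44.3  59.9]
t7.53 pos [ 0.5312 -0.0857  0.2534] rot [-3.1211e+00 -1.4000e-03  1.3151e+00] F [-0.4  0.5  0.3] M [-0.04  0.13 -0.04] open 0.0192 q [-0.3   0.36  1.42  0.    1.38 -0.05]
1 [[[-0.0287,0.0052,0.0346],np.float64(0.004)]]
[[290.9, 216.3], [288.0, 178.1]] [[294.3, 192.8], [276.4, 183.2]]
```

View pics/e3.png

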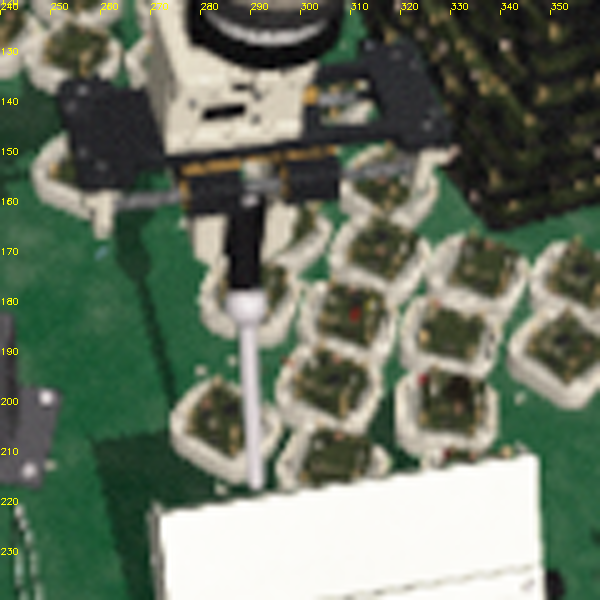

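View pics/e4.png

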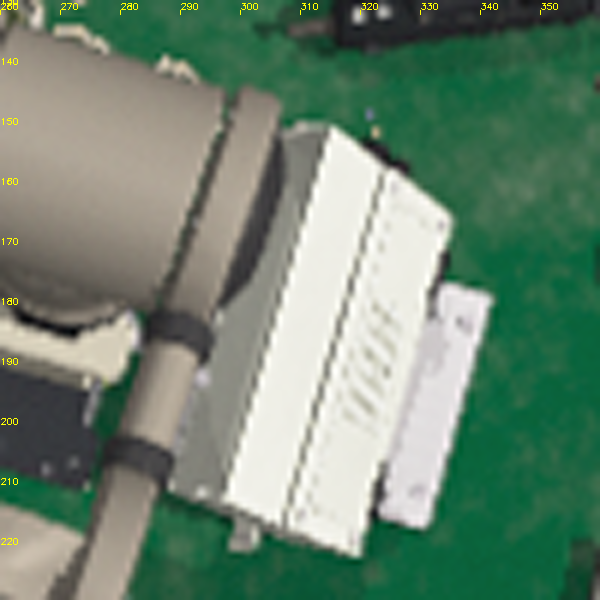

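```bash
cat >> h.py <<'E'
def tipto(x,y,z,n=1):
    s=monitor.observe();R=Ro.from_euler("xyz",s["tool_rot"]).as_matrix()
    d=C+(x*tx+y*by+z*tz)*1e-3-key(TH,s=s)[0];print(n,"tool shift each",(R.T@d/n).round(4))
def ax():
    s=monitor.observe();R=Ro.from_euler("xyz",s["tool_rot"]).as_matrix()
    for nme,v in(("tx",tx),("ty",by),("tz",tz)):print(nme,(R.T@v).round(3),"F.%s=%.1f"%(nme,s["contact_force"]@v))
E
python3 - <<'E'
from h import *
st();print(tipnow());tipto(0,-38,12,3);ax()
E
```

```text
t7.62 pos [ 0.5326 -0.0854  0.2554] rot [-3.1252e+00 -1.5000e-03  1.3160e+00] F [ 0.2  0.3 -1.3] M [-0.05  0.07 -0.03] open 0.019 q [-0.3   0.36  1.42  0.    1.38 -0.05]
[ -3.1 -42.5  61.9]
3 tool shift each [-0.0104  0.0017  0.013 ]
tx [-0.818 -0.013 -0.575] F.tx=-1.0
ty [-0.005  1.    -0.016] F.ty=0.1
tz [ 0.575 -0.011 -0.818] F.tz=-0.9
```

Call:
carry_out:
  targets:
    - [[-0.0104, 0.0017, 0.013], 0]
    - [[-0.0104, 0.0017, 0.013], 0]
    - [[-0.0104, 0.0017, 0.013], 0]
    - [[0, 0, 0], 0]

```text
time: 8.12
tool_pos: [0.5295, -0.1174, 0.2148]
tool_rot: [-3.127, -0.002, 1.318]
contact_force: [-0.3, -0.3, -1.3]
opening: 0.019
```

```bash
python3 - <<'E'
from h import *
st();print(tipnow());tipto(0,-38,2,2);ax()
E
```

```text
t8.12 pos [ 0.5295 -0.1174  0.2148] rot [-3.1273e+00 -1.6000e-03  1.3181e+00] F [-0.3 -0.3 -1.3] M [-0.12  0.04  0.04] open 0.019 q [-0.36  0.39  1.48  0.    1.28 -0.11]
[ -0.4 -36.9  10.4]
2 tool shift each [-0.0026 -0.0005  0.0033]
tx [-0.818 -0.014 -0.575] F.tx=-0.4
ty [-0.007  1.    -0.014] F.ty=-0.2
tz [ 0.575 -0.008 -0.818] F.tz=-1.3
```

Inside the recess with no contact. I'll advance in small steps, feeling for the floor.

Call:
carry_out:
  targets:
    - [[-0.0023, -0.0005, 0.0033], 0]
    - [[-0.0023, -0.0005, 0.0033], 0]
    - [[0, 0, 0], 0]

```text
time: 8.5
tool_pos: [0.5283, -0.1209, 0.2096]
tool_rot: [-3.131, -0.004, 1.318]
contact_force: [-0.3, -0.3, 1.1]
opening: 0.0193
```

```bash
python3 - <<'E'
from h import *
st();print(tipnow());ax()
E
```

```text
t8.50 pos [ 0.5283 -0.1209  0.2096] rot [-3.1306 -0.0039  1.3178] F [-0.3 -0.3  1.1] M [-0.04  0.23 -0.07] open 0.0193 q [-0.37  0.39  1.5   0.    1.26 -0.12]
[ -0.6 -36.9   4. ]
tx [-0.817 -0.012 -0.577] F.tx=0.9
ty [-0.006  1.    -0.011] F.ty=-0.2
tz [ 0.577 -0.005 -0.817] F.tz=0.7
```

Call:
carry_out:
  targets:
    - [[-0.0012, 0, 0.0017], 0]
    - [[-0.0012, 0, 0.0017], 0]
    - [[-0.0012, 0, 0.0017], 0]

```text
time: 8.88
tool_pos: [0.5291, -0.1211, 0.209]
tool_rot: [-3.137, -0.009, 1.318]
contact_force: [-1.4, 7.9, 11.9]
opening: 0.0188
```

```bash
python3 - <<'E'
from h import *
st();print(tipnow());ax()
E
```

```text
t8.88 pos [ 0.5291 -0.1211  0.209 ] rot [-3.1369 -0.0093  1.3185] F [-1.4  7.9 11.9] M [ 0.97  0.83 -0.29] open 0.0188 q [-0.37  0.39  1.5   0.01  1.26 -0.12]
[ -1.7 -35.4   3.4]
tx [-0.814 -0.009 -0.581] F.tx=0.9
ty [-0.007  1.    -0.005] F.ty=-3.4
tz [ 0.581  0.    -0.814] F.tz=13.9
```

Call:
carry_out:
  targets:
    - [[0.0006, 0.003, -0.0008], 0]
    - [[-0.0004, 0.003, 0.0006], 0]
    - [[-0.0004, 0.003, 0.0006], 0]

```text
time: 9.25
tool_pos: [0.5377, -0.1233, 0.2092]
tool_rot: [-3.137, -0.009, 1.319]
contact_force: [-3.0, 5.9, 7.5]
opening: 0.0189
```

```bash
python3 - <<'E'
from h import *
st();print(tipnow());ax()
E
```

```text
t9.25 pos [ 0.5377 -0.1233  0.2092] rot [-3.1367 -0.0092  1.3188] F [-3.   5.9  7.5] M [ 0.75  1.24 -0.4 ] open 0.0189 q [-0.37  0.41  1.47  0.01  1.27 -0.12]
[ -1.7 -26.4   3.6]
tx [-0.814 -0.009 -0.581] F.tx=0.3
ty [-0.007  1.    -0.005] F.ty=-4.4
tz [ 0.581  0.    -0.814] F.tz=8.9
```

Call:
carry_out:
  targets:
    - [[-0.0004, 0.003, 0.0005], 0]
    - [[-0.0004, 0.003, 0.0005], 0]

```text
time: 9.5
tool_pos: [0.5411, -0.1234, 0.2085]
tool_rot: [-3.129, -0.013, 1.317]
contact_force: [-5.5, 6.5, 10.6]
opening: 0.0189
```

```bash
python3 - <<'E'
from h import *
st();print(tipnow());ax()
E
```

```text
t9.50 pos [ 0.5411 -0.1234  0.2085] rot [-3.1288 -0.0126  1.3171] F [-5.5  6.5 10.6] M [ 0.95  2.11 -0.7 ] open 0.0189 q [-0.37  0.42  1.46  0.01  1.28 -0.12]
[ -3.1 -24.1   3.5]
tx [-0.812 -0.012 -0.584] F.tx=2.1
ty [-0.006  1.    -0.013] F.ty=-7.0
tz [ 0.584 -0.007 -0.812] F.tz=11.5
```

Call:
carry_out:
  targets:
    - [[-0.0004, 0.003, 0.0005], 0]
    - [[-0.0004, 0.003, 0.0005], 0]

```text
time: 9.75
tool_pos: [0.5436, -0.1231, 0.2078]
tool_rot: [-3.119, -0.016, 1.315]
contact_force: [-5.1, 4.8, 9.5]
opening: 0.0191
```

```bash
python3 - <<'E'
from h import *
st();print(tipnow());ax()
E
```

```text
t9.75 pos [ 0.5436 -0.1231  0.2078] rot [-3.1194 -0.0158  1.3154] F [-5.1  4.8  9.5] M [ 0.66  1.89 -0.61] open 0.0191 q [-0.37  0.43  1.44  0.01  1.29 -0.12]
[ -4.7 -22.8   3.4]
tx [-0.81  -0.016 -0.586] F.tx=2.7
ty [-0.004  1.    -0.022] F.ty=-6.2
tz [ 0.586 -0.016 -0.81 ] F.tz=9.7
```

Call:
carry_out:
  targets:
    - [[0.0018, 0, -0.0024], 0]
    - [[-0.0032, 0.001, -0.0023], 0]
    - [[0, 0, 0], 0]

```text
time: 10.12
tool_pos: [0.5449, -0.1259, 0.2119]
tool_rot: [-3.12, -0.015, 1.316]
contact_force: [-0.5, 0.2, -0.6]
opening: 0.0192
```

```bash
python3 - <<'E'
from h import *
st();print(tipnow());ax()
E
```

```text
t10.12 pos [ 0.5449 -0.1259  0.2119] rot [-3.1197 -0.0146  1.3155] F [-0.5  0.2 -0.6] M [-0.05  0.03 -0.05] open 0.0192 q [-0.37  0.43  1.43  0.01  1.3  -0.12]
[ -0.2 -20.8   5.4]
tx [-0.811 -0.016 -0.585] F.tx=-0.4
ty [-0.004  1.    -0.022] F.ty=-0.5
tz [ 0.585 -0.015 -0.811] F.tz=-0.5
```

Call:
carry_out:
  targets:
    - [[-0.0007, 0.001, 0.001], 0]
    - [[-0.0006, 0.003, 0.0008], 0]
    - [[-0.0003, 0.003, 0.0004], 0]

```text
time: 10.5
tool_pos: [0.5501, -0.1277, 0.2096]
tool_rot: [-3.115, -0.018, 1.314]
contact_force: [-5.6, 4.6, 6.6]
opening: 0.0194
```

```bash
python3 - <<'E'
from h import *
st();print(tipnow());ax()
E
```

```text
t10.50 pos [ 0.5501 -0.1277  0.2096] rot [-3.1152 -0.0176  1.3144] F [-5.6  4.6  6.6] M [ 0.69  1.62 -0.47] open 0.0194 q [-0.37  0.44  1.42  0.01  1.31 -0.12]
[ -1.6 -15.9   3.3]
tx [-0.809 -0.018 -0.588] F.tx=1.4
ty [-0.003  1.    -0.026] F.ty=-6.6
tz [ 0.588 -0.02  -0.809] F.tz=7.1
```

Call:
carry_out:
  targets:
    - [[-0.0003, 0.003, 0.0004], 0]
    - [[-0.0003, 0.003, 0.0004], 0]

```text
time: 10.75
tool_pos: [0.5531, -0.1276, 0.209]
tool_rot: [-3.107, -0.02, 1.313]
contact_force: [-4.9, 4.7, 6.3]
opening: 0.0195
```

```bash
python3 - <<'E'
from h import *
st();print(tipnow());ax()
E
```

```text
t10.75 pos [ 0.5531 -0.1276  0.209 ] rot [-3.107  -0.0203  1.3131] F [-4.9  4.7  6.3] M [ 0.61  1.85 -0.58] open 0.0195 q [-0.37  0.45  1.4   0.02  1.32 -0.12]
[ -3.  -13.9   3.3]
tx [-0.807 -0.022 -0.59 ] F.tx=0.9
ty [-0.002  0.999 -0.035] F.ty=-6.0
tz [ 0.59  -0.027 -0.807] F.tz=7.0
```

Call:
carry_out:
  targets:
    - [[0.0003, 0, -0.0034], 0]
    - [[-0.001, 0.005, -0.0004], 0]
    - [[-0.0012, 0, 0.0018], 0]
    - [[-0.001, 0, 0.0015], 0]

```text
time: 11.25
tool_pos: [0.5593, -0.1314, 0.2103]
tool_rot: [-3.111, -0.022, 1.314]
contact_force: [1.0, 7.4, 13.4]
opening: 0.0191
```

```bash
python3 - <<'E'
from h import *
st();print(tipnow());ax()
E
```

```text
t11.25 pos [ 0.5593 -0.1314  0.2103] rot [-3.1111 -0.0219  1.3136] F [ 1.   7.4 13.4] M [ 1.06  0.34 -0.12] open 0.0191 q [-0.37  0.46  1.38  0.02  1.33 -0.12]
[-0.7 -6.4  3.1]
tx [-0.806 -0.02  -0.591] F.tx=1.6
ty [-0.002  0.999 -0.03 ] F.ty=-1.0
tz [ 0.591 -0.023 -0.806] F.tz=15.2
```

Call:
carry_out:
  targets:
    - [[0.0012, 0, -0.0026], 0]
    - [[-0.0005, 0.005, -0.0004], 0]
    - [[-0.001, 0, 0.0015], 0]
    - [[-0.0008, 0, 0.0012], 0]

```text
time: 11.75
tool_pos: [0.565, -0.1336, 0.2109]
tool_rot: [-3.113, -0.023, 1.314]
contact_force: [1.4, 5.8, 11.6]
opening: 0.0189
```

```bash
python3 - <<'E'
from h import *
st();print(tipnow());ax()
E
```

```text
t11.75 pos [ 0.565  -0.1336  0.2109] rot [-3.1131 -0.0232  1.3137] F [ 1.4  5.8 11.6] M [ 0.85  0.2  -0.13] open 0.0189 q [-0.38  0.47  1.36  0.02  1.34 -0.12]
[-0.  -0.2  3.2]
tx [-0.806 -0.019 -0.592] F.tx=1.7
ty [-0.002  1.    -0.029] F.ty=-0.1
tz [ 0.592 -0.022 -0.805] F.tz=13.0
```

Call:
carry_out:
  targets:
    - [[0.0008, 0, -0.0026], 0]
    - [[-0.0005, 0.005, -0.0004], 0]
    - [[-0.001, 0, 0.0015], 0]
    - [[-0.0008, 0, 0.0012], 0]

```text
time: 12.25
tool_pos: [0.5704, -0.136, 0.2116]
tool_rot: [-3.114, -0.025, 1.314]
contact_force: [1.0, 6.4, 10.6]
opening: 0.0195
```

```bash
python3 - <<'E'
from h import *
st();print(tipnow());ax()
E
```

```text
t12.25 pos [ 0.5704 -0.136   0.2116] rot [-3.1144 -0.0246  1.3137] F [ 1.   6.4 10.6] M [ 0.85  0.19 -0.11] open 0.0195 q [-0.38  0.48  1.35  0.02  1.34 -0.12]
[0.9 5.8 3.2]
tx [-0.805 -0.018 -0.593] F.tx=0.8
ty [-0.002  1.    -0.027] F.ty=-0.6
tz [ 0.594 -0.021 -0.805] F.tz=12.4
```

Call:
carry_out:
  targets:
    - [[0.0012, 0, -0.0024], 0]
    - [[0, 0.005, -0.0001], 0]
    - [[-0.001, 0, 0.0015], 0]
    - [[-0.0008, 0, 0.0012], 0]

```text
time: 12.75
tool_pos: [0.5759, -0.1375, 0.2116]
tool_rot: [-3.115, -0.026, 1.314]
contact_force: [1.5, 7.0, 11.6]
opening: 0.0193
```

```bash
python3 - <<'E'
from h import *
st();print(tipnow());ax()
E
```

```text
t12.75 pos [ 0.5759 -0.1375  0.2116] rot [-3.1154 -0.0259  1.3138] F [ 1.5  7.  11.6] M [ 0.87  0.19 -0.09] open 0.0193 q [-0.38  0.49  1.33  0.02  1.35 -0.12]
[ 0.8 11.6  3.2]
tx [-0.804 -0.018 -0.594] F.tx=0.8
ty [-0.002  1.    -0.026] F.ty=-0.4
tz [ 0.595 -0.02  -0.804] F.tz=13.6
```

Call:
carry_out:
  targets:
    - [[0.0012, 0, -0.0024], 0]
    - [[0, 0.005, -0.0001], 0]
    - [[-0.001, 0, 0.0015], 0]
    - [[-0.0008, 0, 0.0012], 0]

```text
time: 13.25
tool_pos: [0.5814, -0.1391, 0.2117]
tool_rot: [-3.116, -0.027, 1.314]
contact_force: [1.7, 5.5, 10.6]
opening: 0.0189
```

```bash
python3 - <<'E'
from h import *
st();print(tipnow());ax()
E
```

```text
t13.25 pos [ 0.5814 -0.1391  0.2117] rot [-3.1164 -0.0271  1.3138] F [ 1.7  5.5 10.6] M [ 0.82  0.18 -0.13] open 0.0189 q [-0.38  0.5   1.31  0.02  1.35 -0.12]
[ 0.8 17.4  3.2]
tx [-0.803 -0.017 -0.595] F.tx=1.3
ty [-0.002  1.    -0.025] F.ty=0.2
tz [ 0.596 -0.019 -0.803] F.tz=12.0
```

Call:
carry_out:
  targets:
    - [[0.0012, 0, -0.0024], 0]
    - [[0, 0.005, -0.0001], 0]
    - [[-0.001, 0, 0.0015], 0]
    - [[-0.0008, 0, 0.0012], 0]

```text
time: 13.75
tool_pos: [0.5865, -0.141, 0.2111]
tool_rot: [-3.116, -0.027, 1.314]
contact_force: [0.5, 5.4, 8.0]
opening: 0.0195
```

```bash
python3 - <<'E'
from h import *
st();print(tipnow());ax()
E
```

```text
t13.75 pos [ 0.5865 -0.141   0.2111] rot [-3.1161 -0.0275  1.3137] F [0.5 5.4 8. ] M [ 0.61  0.09 -0.06] open 0.0195 q [-0.38  0.51  1.3   0.02  1.36 -0.12]
[ 0.8 22.7  2.3]
tx [-0.803 -0.017 -0.596] F.tx=0.2
ty [-0.002  1.    -0.026] F.ty=-0.9
tz [ 0.596 -0.019 -0.803] F.tz=9.6
```

Call:
carry_out:
  targets:
    - [[0.0012, 0, -0.0024], 0]
    - [[0, 0.005, -0.0001], 0]
    - [[-0.001, 0, 0.0015], 0]
    - [[-0.0008, 0, 0.0012], 0]

```text
time: 14.25
tool_pos: [0.5909, -0.1434, 0.2097]
tool_rot: [-3.114, -0.027, 1.313]
contact_force: [0.6, -0.1, -0.7]
opening: 0.0189
```

```bash
python3 - <<'E'
from h import *
st();print(tipnow());ax()
E
```

```text
t14.25 pos [ 0.5909 -0.1434  0.2097] rot [-3.1144 -0.0268  1.3134] F [ 0.6 -0.1 -0.7] M [-0.1   0.09 -0.02] open 0.0189 q [-0.38  0.52  1.28  0.02  1.37 -0.12]
[ 1.1 27.5  0.5]
tx [-0.803 -0.018 -0.595] F.tx=-0.4
ty [-0.002  1.    -0.027] F.ty=0.6
tz [ 0.595 -0.021 -0.803] F.tz=-0.5
```

The tip dropped into the slot near y≈27.5 mm, below floor level with no contact force. Now I'll push in.

Call:
carry_out:
  targets:
    - [[-0.0024, 0, 0.0032], 0]
    - [[-0.0024, 0, 0.0032], 0]
    - [[-0.0012, 0, 0.0016], 0]

```text
time: 14.62
tool_pos: [0.5892, -0.149, 0.2012]
tool_rot: [-3.115, -0.028, 1.313]
contact_force: [0.1, 3.1, 3.9]
opening: 0.0188
```

```bash
python3 - <<'E'
from h import *
st();print(tipnow());ax()
E
```

```text
t14.62 pos [ 0.5892 -0.149   0.2012] rot [-3.1147 -0.0275  1.3134] F [0.1 3.1 3.9] M [ 0.34  0.1  -0.03] open 0.0188 q [-0.39  0.53  1.3   0.02  1.35 -0.14]
[ 1.  27.3 -9.8]
tx [-0.803 -0.018 -0.596] F.tx=-0.3
ty [-0.002  1.    -0.027] F.ty=-0.7
tz [ 0.596 -0.02  -0.803] F.tz=5.0
```

Call:
carry_out:
  targets:
    - [[-0.0018, 0, 0.0024], 0]
    - [[-0.0018, 0, 0.0024], 0]
    - [[-0.0018, 0, 0.0024], 0]

```text
time: 15.0
tool_pos: [0.5881, -0.1536, 0.1949]
tool_rot: [-3.117, -0.028, 1.314]
contact_force: [-0.5, 2.8, 3.9]
opening: 0.0194
```

```bash
python3 - <<'E'
from h import *
st();print(tipnow());ax()
s=snap("scene");crop(s,240,140,120,120,5,"pics/f1.png")
E
```

```text
t15.00 pos [ 0.5881 -0.1536  0.1949] rot [-3.1166 -0.0284  1.3138] F [-0.5  2.8  3.9] M [ 0.33  0.12 -0.09] open 0.0194 q [-0.39  0.53  1.31  0.03  1.33 -0.14]
[  1.   27.6 -17.7]
tx [-0.802 -0.017 -0.596] F.tx=0.2
ty [-0.002  1.    -0.025] F.ty=-1.1
tz [ 0.597 -0.019 -0.802] F.tz=4.7
```

View pics/f1.png

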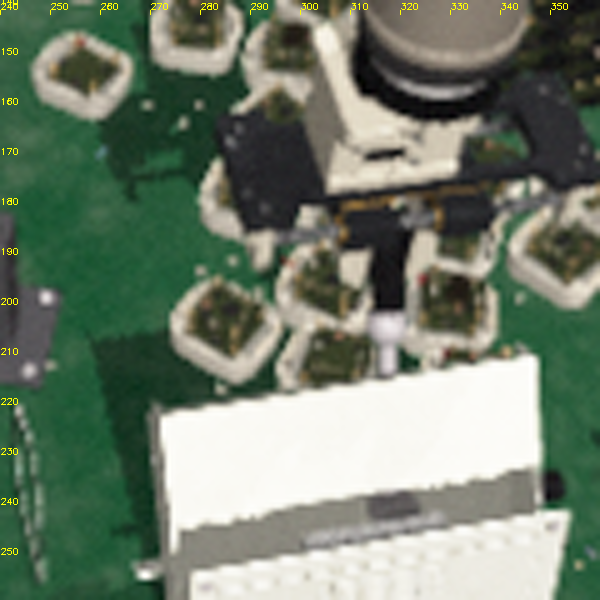

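The door has sprung ajar: there is a dark gap at rows 235–250 below the skirt. I'll retract along the same axis.

Call:
carry_out:
  targets:
    - [[0.006, 0, -0.008], 0]
    - [[0.006, 0, -0.008], 0]
    - [[0.006, 0, -0.008], 0]
    - [[0.012, 0, -0.016], 0]
    - [[0.015, 0, -0.02], 0]
    - [[0.015, 0, -0.02], 0]
    - [[0.015, 0, -0.02], 0]

```text
time: 15.92
tool_pos: [0.6086, -0.0828, 0.2986]
tool_rot: [-3.111, -0.026, 1.312]
contact_force: [0.4, -0.4, -1.0]
opening: 0.0189
```

```bash
python3 - <<'E'
from h import *
st();print(tipnow());ax()
E
```

```text
t15.93 pos [ 0.6086 -0.0828  0.2986] rot [-3.1109 -0.0258  1.312 ] F [ 0.4 -0.4 -1. ] M [-0.09  0.08  0.02] open 0.0189 q [-0.27  0.49  1.09  0.03  1.59 -0.01]
[  0.5  28.5 109.6]
tx [-0.804 -0.019 -0.594] F.tx=-0.4
ty [-0.001  0.999 -0.031] F.ty=0.5
tz [ 0.594 -0.024 -0.804] F.tz=-1.0
```

```bash
python3 - <<'E'
from h import *
plan([.4616,.152,.30],YAW)
E
```

```text
5 [[[0.0379,-0.0404,0.0019],np.float64(0.0)],[[0.0379,-0.0404,0.0019],np.float64(0.0)],[[0.0378,-0.0404,0.0019],np.float64(0.0)],[[0.0378,-0.0404,0.0019],np.float64(0.0)],[[0.0378,-0.0404,0.0019],np.float64(0.0)]]
```

Call:
carry_out:
  targets:
    - [[0.038, -0.0404, 0.001], 0]
    - [[0.038, -0.0404, 0.001], 0]
    - [[0.038, -0.0404, 0.001], 0]
    - [[0.038, -0.0404, 0.001], 0]
    - [[0.038, -0.0404, 0.001], 0]
    - [[0, 0, 0], 0]

```text
time: 16.68
tool_pos: [0.4581, 0.1606, 0.3073]
tool_rot: [-3.117, -0.026, 1.313]
contact_force: [0.5, -0.5, 0.0]
opening: 0.0188
```

```bash
python3 - <<'E'
from h import *
st();plan([.4616,.152,.189],YAW,n=3)
for th in(34,36,38):
    t,b,G=key(np.deg2rad(th));print(th,t.round(3),proj("scene",[t,b]).round(1).tolist(),proj("top",[t,b]).round(1).tolist())
s=snap("scene");crop(s,190,70,90,110,5,"pics/g1.png");t=snap("top");crop(t,190,150,80,80,7,"pics/g2.png")
E
```

```text
t16.68 pos [0.4581 0.1606 0.3073] rot [-3.1168 -0.0261  1.3134] F [ 0.5 -0.5  0. ] M [-0.12  0.06  0.01] open 0.0188 q [0.16 0.22 1.47 0.03 1.46 0.41]
3 [[[-0.0035,0.0028,0.0393],np.float64(0.001)],[[-0.0035,0.0028,0.0393],np.float64(0.001)],[[-0.0035,0.0028,0.0393],np.float64(0.001)]]
34 [0.436 0.085 0.203] [[230.1, 152.8], [226.2, 115.9]] [[214.4, 211.6], [191.1, 203.3]]
36 [0.435 0.081 0.206] [[230.3, 153.2], [226.2, 116.0]] [[215.6, 211.9], [191.4, 203.4]]
38 [0.434 0.077 0.209] [[230.5, 153.5], [226.3, 116.0]] [[216.7, 212.2], [191.7, 203.5]]
```

View pics/g1.png

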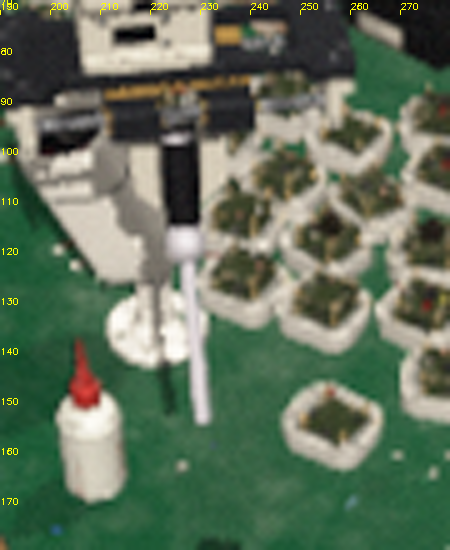

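View pics/g2.png

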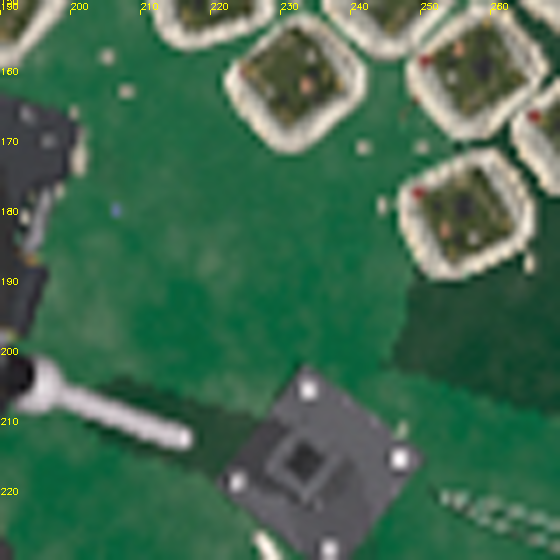

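```bash
cat >> h.py <<'E'
d75=-bx
def tipw(th,P,n=1,g=.146):
    s=monitor.observe();R=Ro.from_euler("xyz",s["tool_rot"]).as_matrix()
    t=key(th,g,s)[0];e=t-M;print("tip rel mouth: along75 %.1f along by %.1f z %.1f"%(e@d75*1e3,e@by*1e3,t[2]*1e3));print(n,(R.T@(np.array(P)-t)/n).round(4))
M=np.array([.430,.033,.110])
E
python3 - <<'E'
from h import *
print(atz("top",(232.8,215.4),.11))
tipw(np.deg2rad(37),M+.037*d75+[0,0,-.02],3)
E
```

```text
[0.42915501 0.03406685 0.11      ]
tip rel mouth: along75 43.3 along by -5.6 z 207.1
3 [-0.0031  0.0028  0.0389]
```

Call:
carry_out:
  targets:
    - [[-0.001, 0.0028, 0.039], 0]
    - [[-0.001, 0.0028, 0.039], 0]
    - [[-0.001, 0.0028, 0.039], 0]
    - [[0, 0, 0], 0]
  grip_force: 20

```text
time: 17.27
tool_pos: [0.4699, 0.1518, 0.1873]
tool_rot: [-3.121, -0.024, 1.304]
contact_force: [0.3, 0.4, -0.2]
opening: 0.0195
```

```bash
python3 - <<'E'
from h import *
s=st();tipw(np.deg2rad(37),M+.037*d75+[0,0,-.02],1)
G=key(0)[2]; e=G-M; print("grip rel",e@d75*1e3,e@by*1e3,e[2])
i=snap("scene");crop(i,190,110,90,110,5,"pics/g3.png")
E
```

```text
t17.27 pos [0.4699 0.1518 0.1873] rot [-3.121  -0.0243  1.3038] F [ 0.3  0.4 -0.2] M [-0.09  0.09  0.03] open 0.0195 q [0.14 0.33 1.67 0.03 1.16 0.39]
tip rel mouth: along75 39.6 along by 5.4 z 87.7
1 [-0.0026 -0.0055 -0.0023]
grip rel 124.55985104657466 8.490960073506827 0.09632722815219351
```

View pics/g3.png

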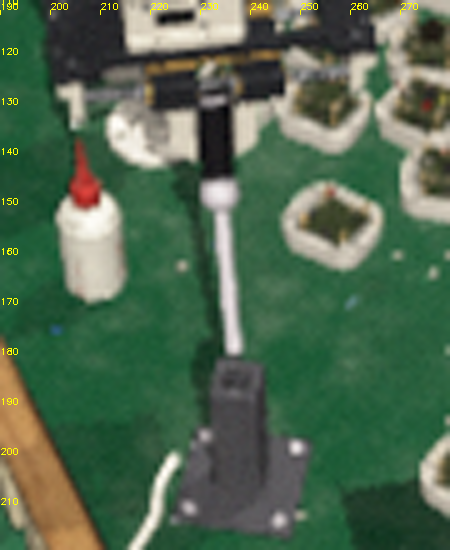

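Call:
carry_out:
  targets:
    - [[-0.015, -0.0055, 0], 0]
    - [[-0.018, 0, 0], 0]
    - [[-0.018, 0, 0], 0]

```text
time: 17.7
tool_pos: [0.4549, 0.102, 0.1927]
tool_rot: [-3.134, -0.03, 1.304]
contact_force: [2.6, 3.4, 0.2]
opening: 0.0196
```

Call:
carry_out:
  targets:
    - [[-0.018, 0, 0], 0]
    - [[-0.015, 0, 0], 0]

```text
time: 17.95
tool_pos: [0.4475, 0.0681, 0.1949]
tool_rot: [3.141, -0.034, 1.303]
contact_force: [1.3, 1.9, 2.0]
opening: 0.0195
```

```bash
python3 - <<'E'
from h import *
s=st()
G=key(0)[2]; e=G-M; print("grip rel",e@d75*1e3,e@by*1e3,e[2])
i=snap("scene");crop(i,190,110,90,110,5,"pics/g4.png")
E
```

```text
t17.95 pos [0.4475 0.0681 0.1949] rot [ 3.1409 -0.0342  1.3032] F [1.3 1.9 2. ] M [ 0.57 -0.33  0.06] open 0.0195 q [-0.04  0.23  1.77  0.04  1.13  0.21]
grip rel 37.722596146607465 7.9161528284540195 0.1039052724049337
```

View pics/g4.png

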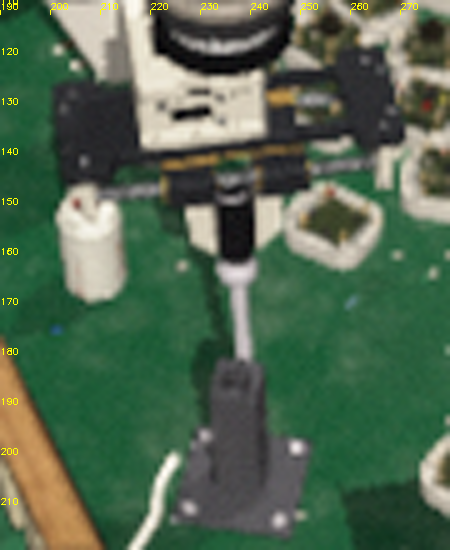

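Call:
carry_out:
  targets:
    - [[-0.011, 0, 0], 0]
    - [[-0.009, 0, 0], 0]
    - [[0, 0, 0], 0]

```text
time: 18.38
tool_pos: [0.442, 0.046, 0.195]
tool_rot: [3.139, -0.034, 1.302]
contact_force: [1.4, 0.8, -0.0]
opening: 0.0195
```

```bash
python3 - <<'E'
from h import *
s=st()
G=key(0)[2]; e=G-M; print("grip rel",e@d75*1e3,e@by*1e3,e[2])
i=snap("scene");crop(i,190,110,90,110,5,"pics/g5.png")
E
```

```text
t18.38 pos [0.442 0.046 0.195] rot [ 3.139  -0.0342  1.3019] F [ 1.4  0.8 -0. ] M [ 0.29 -0.24  0.  ] open 0.0195 q [-0.09  0.22  1.79  0.04  1.12  0.16]
grip rel 15.039239563229224 8.183316004119382 0.1040265852718641
```

View pics/g5.png

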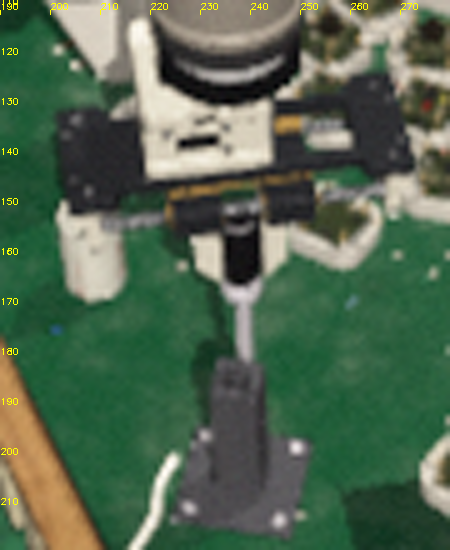

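Call:
carry_out:
  targets:
    - [[0.012, 0, 0], 0]
    - [[0.003, 0, -0.03], 0]
    - [[0, 0, -0.05], 0]
    - [[0, 0, -0.02], 0]
    - [[0, 0, 0], 0]
  grip_force: 30

```text
time: 19.05
tool_pos: [0.4432, 0.0605, 0.2954]
tool_rot: [-3.135, -0.028, 1.305]
contact_force: [0.3, -0.2, -0.8]
opening: 0.0195
```

```bash
python3 - <<'E'
from h import *
s=st()
for th in(-6,-3,0,3,6):
    t,b,G=key(np.deg2rad(th));print(th,t.round(4),proj("scene",[t,b]).round(1).tolist(),proj("top",[t,b]).round(1).tolist())
i=snap("scene");crop(i,200,90,70,110,6,"pics/h1.png");i=snap("top");crop(i,190,150,80,80,7,"pics/h2.png")
E
```

```text
t19.05 pos [0.4432 0.0605 0.2954] rot [-3.1345 -0.0284  1.3054] F [ 0.3 -0.2 -0.8] M [-0.13  0.07  0.01] open 0.0195 q [-0.06  0.15  1.6   0.03  1.4   0.2 ]
-6 [0.4472 0.0789 0.1697] [[235.0, 160.6], [234.4, 137.8]] [[217.7, 208.6], [218.1, 207.4]]
-3 [0.4452 0.0716 0.1689] [[235.4, 162.5], [234.5, 138.3]] [[220.0, 209.3], [218.7, 207.6]]
0 [0.4432 0.0642 0.1685] [[235.7, 164.5], [234.6, 138.8]] [[222.2, 210.0], [219.3, 207.8]]
3 [0.4412 0.0569 0.1685] [[236.1, 166.3], [234.7, 139.3]] [[224.5, 210.7], [219.9, 208.0]]
6 [0.4392 0.0495 0.1688] [[236.5, 168.1], [234.8, 139.7]] [[226.7, 211.3], [220.5, 208.2]]
```

View pics/h1.png

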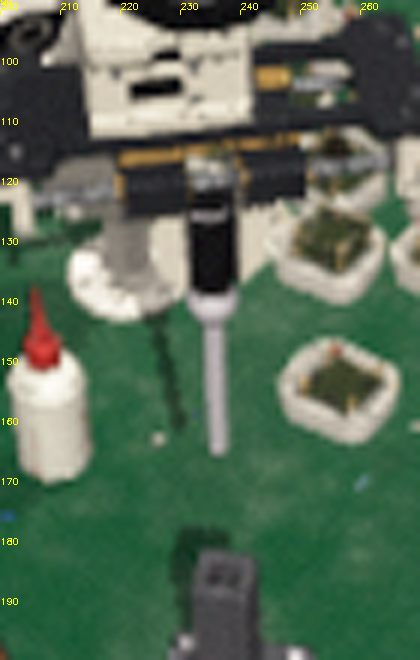

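View pics/h2.png

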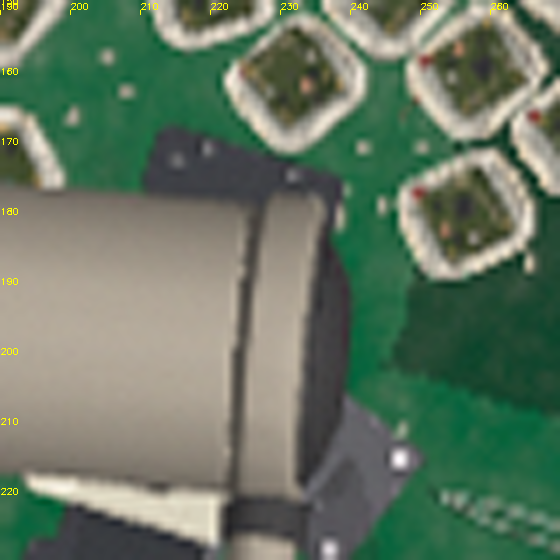

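```bash
python3 - <<'E'
from h import *
print(atz("scene",(236.9,184.9),.11),atz("top",(232.8,215.4),.11),proj("scene",[M]),proj("top",[M]))
tipw(0,M+[0,0,.02],2)
E
```

```text
[0.43126735 0.0340466  0.11      ] [0.42915501 0.03406685 0.11      ] [[236.66342868 185.27126872]] [[233.1224634 215.1602625]]
tip rel mouth: along75 33.3 along by 3.7 z 166.9
2 [-0.0172 -0.0016  0.018 ]
```

Call:
carry_out:
  targets:
    - [[-0.017, -0.0016, 0.006], 0]
    - [[-0.0165, -0.0016, 0.006], 0]
    - [[0, 0, 0.012], 0]
    - [[0, 0, 0], 0]

```text
time: 19.65
tool_pos: [0.427, 0.0277, 0.2627]
tool_rot: [-3.122, -0.026, 1.305]
contact_force: [0.4, 0.3, -0.7]
opening: 0.0191
```

```bash
sed -i 's/^M=.*/M=np.array([.430,.034,.110])/' h.py; python3 - <<'E'
from h import *
s=st();tipw(0,M+[0,0,.015],1)
for th in(-2,0,2):
    t,b,G=key(np.deg2rad(th));print(th,t.round(4),proj("scene",[t,b]).round(1).tolist(),proj("top",[t,b]).round(1).tolist())
i=snap("scene");crop(i,215,120,45,90,7,"pics/h3.png");i=snap("top");crop(i,190,150,80,80,7,"pics/h4.png")
E
```

```text
t19.65 pos [0.427  0.0277 0.2627] rot [-3.122  -0.0257  1.3049] F [ 0.4  0.3 -0.7] M [-0.08  0.06 -0.01] open 0.0191 q [-0.14  0.14  1.7   0.03  1.32  0.12]
tip rel mouth: along75 -3.6 along by -3.8 z 135.8
1 [0.0033 0.0039 0.0108]
-2 [0.4268 0.0364 0.136 ] [[234.9, 179.4], [234.4, 156.0]] [[231.5, 215.7], [230.8, 214.1]]
0 [0.4254 0.0315 0.1358] [[235.2, 180.8], [234.5, 156.3]] [[232.9, 216.2], [231.2, 214.2]]
2 [0.4241 0.0266 0.1357] [[235.4, 182.0], [234.5, 156.7]] [[234.4, 216.6], [231.5, 214.4]]
```

View pics/h3.png

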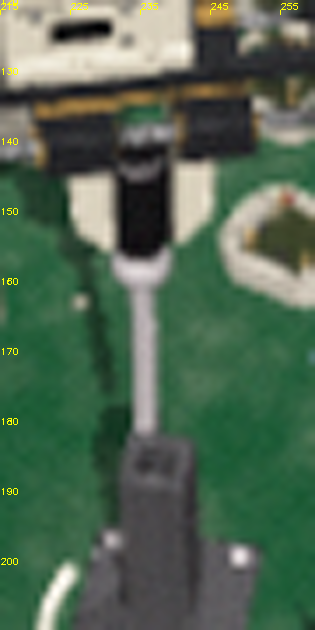

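View pics/h4.png

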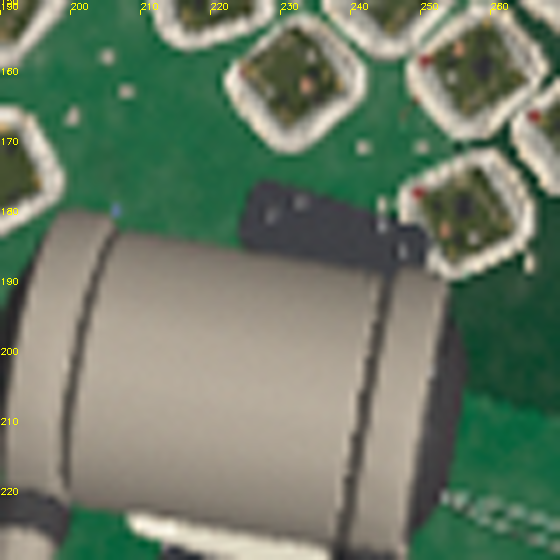

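Call:
carry_out:
  targets:
    - [[0.0033, 0.0039, 0.008], 0]
    - [[0, 0, 0], 0]

```text
time: 20.0
tool_pos: [0.4331, 0.0308, 0.2556]
tool_rot: [-3.125, -0.026, 1.306]
contact_force: [0.2, 0.1, -1.1]
opening: 0.0195
```

```bash
python3 - <<'E'
from h import *
s=st();tipw(0,M+[0,0,.01],1)
t,b,G=key(0);print(proj("scene",[t,b,M,M+[0,0,.015]]).round(1).tolist())
i=snap("scene");crop(i,215,140,45,70,8,"pics/h5.png")
tipw(0,M+[0,0,.01],1)
E
```

```text
t20.00 pos [0.4331 0.0308 0.2556] rot [-3.1253 -0.0262  1.3063] F [ 0.2  0.1 -1.1] M [-0.1   0.06 -0.  ] open 0.0195 q [-0.13  0.15  1.7   0.03  1.3   0.13]
tip rel mouth: along75 1.1 along by 1.8 z 128.7
1 [-0.0013 -0.0016  0.0087]
[[236.8, 180.8], [236.1, 156.7], [236.5, 185.0], [236.3, 182.0]]
tip rel mouth: along75 1.0 along by 1.9 z 129.1
1 [-0.0012 -0.0018  0.0091]
```

View pics/h5.png

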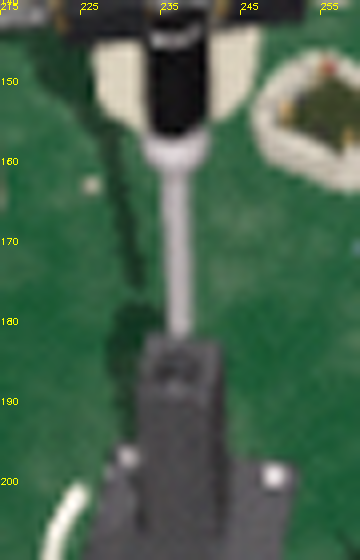

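Call:
carry_out:
  targets:
    - [[-0.0012, -0.0017, 0.008], 0]
    - [[0, 0, 0.01], 0]
    - [[0, 0, 0.012], 0]

```text
time: 20.42
tool_pos: [0.4312, 0.0311, 0.2249]
tool_rot: [-3.128, -0.027, 1.307]
contact_force: [-0.4, -0.2, -0.4]
opening: 0.0194
```

```bash
python3 - <<'E'
from h import *
s=st();tipw(0,M+[0,0,.01],1)
i=snap("scene");crop(i,215,140,45,70,8,"pics/h6.png")
E
```

```text
t20.43 pos [0.4312 0.0311 0.2249] rot [-3.1278 -0.0265  1.3069] F [-0.4 -0.2 -0.4] M [-0.15  0.11 -0.05] open 0.0194 q [-0.13  0.18  1.76  0.03  1.22  0.13]
tip rel mouth: along75 0.9 along by 0.2 z 98.0
1 [-0.0003 -0.0005 -0.0221]
```

View pics/h6.png

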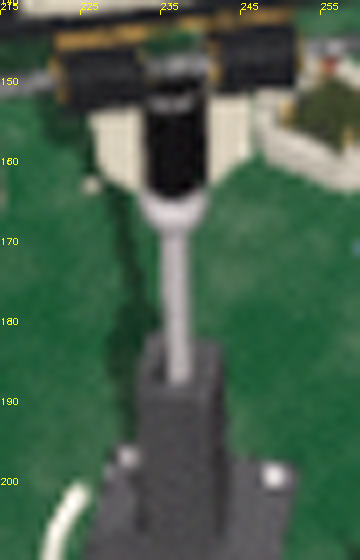

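Call:
carry_out:
  targets:
    - [[0, 0, 0.02], 0]
    - [[0, 0, 0.02], 0]

```text
time: 20.72
tool_pos: [0.4304, 0.0323, 0.1824]
tool_rot: [-3.126, -0.026, 1.307]
contact_force: [-0.7, 0.3, -0.8]
opening: 0.0192
```

```bash
python3 - <<'E'
from h import *
s=st();tipw(0,M,1)
i=snap("scene");crop(i,215,140,45,70,8,"pics/h7.png")
E
```

```text
t20.73 pos [0.4304 0.0323 0.1824] rot [-3.1264 -0.0263  1.3067] F [-0.7  0.3 -0.8] M [-0.12  0.13  0.04] open 0.0192 q [-0.12  0.22  1.83  0.03  1.1   0.13]
tip rel mouth: along75 1.8 along by -1.1 z 55.5
1 [-0.0004  0.0003 -0.0546]
```

View pics/h7.png

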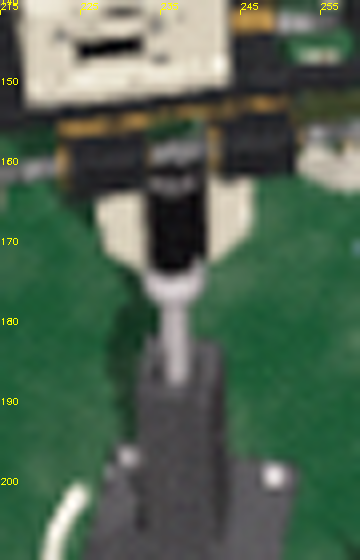

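The tip has gone into the bore. The shank is clipped at the rim (row 187), so I'll keep lowering.

Call:
carry_out:
  targets:
    - [[0, 0, 0.015], 0]
    - [[0, 0, 0.015], 0]
    - [[0, 0, 0.008], 0]

```text
time: 21.15
tool_pos: [0.4299, 0.0332, 0.1418]
tool_rot: [-3.125, -0.026, 1.307]
contact_force: [0.1, -0.0, 0.1]
opening: 0.0197
```

```bash
python3 - <<'E'
from h import *
s=st();tipw(0,M,1);t,b,G=key(0);print(b)
E
```

```text
t21.15 pos [0.4299 0.0332 0.1418] rot [-3.1251 -0.0256  1.3066] F [ 0.1 -0.   0.1] M [-0.16 -0.01  0.03] open 0.0197 q [-0.12  0.28  1.89  0.03  0.99  0.12]
tip rel mouth: along75 2.4 along by -2.0 z 14.8
1 [ 0.      0.0004 -0.0952]
[0.42971901 0.03366939 0.12477522]
```

Call:
carry_out:
  targets:
    - [[0, 0, 0.003], 0]
    - [[0, 0, 0.002], 0]
    - [[0, 0, 0], 0]

```text
time: 21.52
tool_pos: [0.4304, 0.0334, 0.1374]
tool_rot: [-3.126, -0.026, 1.306]
contact_force: [0.5, 0.8, -0.8]
opening: 0.0196
```

```bash
python3 - <<'E'
from h import *
s=st();tipw(0,M,1)
i=snap("scene");crop(i,215,140,45,70,8,"pics/h8.png")
E
```

```text
t21.52 pos [0.4304 0.0334 0.1374] rot [-3.1262 -0.0261  1.3065] F [ 0.5  0.8 -0.8] M [-0.1  -0.04 -0.07] open 0.0196 q [-0.12  0.28  1.89  0.03  0.98  0.12]
tip rel mouth: along75 2.8 along by -1.4 z 10.4
1 [-0.0002 -0.0002 -0.0996]
```

View pics/h8.png

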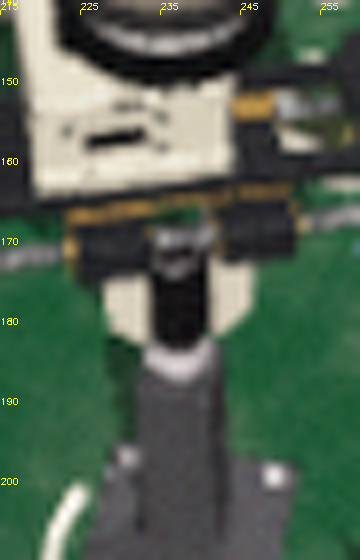

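The ball sits at the mouth, so I'll release.

Call:
carry_out:
  targets:
    - [[0, 0, 0], 0]
    - [[0, 0, 0], 0]
    - [[0, 0, 0], 0]
    - [[0, 0, 0], 0]
    - [[0, 0, 0], 0]
    - [[0, 0, 0], 0]
  fingers: 0

```text
time: 22.32
tool_pos: [0.4301, 0.0334, 0.1376]
tool_rot: [-3.126, -0.026, 1.307]
contact_force: [0.8, -0.1, 0.6]
opening: 0.0748
```

```bash
python3 - <<'E'
from h import *
s=st()
E
```

```text
t22.32 pos [0.4301 0.0334 0.1376] rot [-3.1259 -0.026   1.3066] F [ 0.8 -0.1  0.6] M [-0.11  0.11 -0.04] open 0.0748 q [-0.12  0.28  1.89  0.03  0.98  0.12]
```

Call:
carry_out:
  targets:
    - [[0, 0, -0.03], 0]
    - [[0, 0, -0.05], 0]
    - [[0, 0, -0.05], 0]
    - [[0.05, 0, -0.03], 0]
    - [[0.05, 0, 0], 0]
    - [[0.05, 0, 0], 0]
    - [[0, 0, 0], 0]

```text
time: 23.2
tool_pos: [0.4721, 0.1768, 0.3071]
tool_rot: [-3.126, -0.028, 1.303]
contact_force: [0.1, -0.4, 0.2]
opening: 0.0919
```

```bash
python3 - <<'E'
from h import *
s=st()
i=snap("scene");crop(i,200,130,160,140,5,"pics/z1.png");cv2.imwrite("pics/z1f.png",cv2.resize(i,(768,576)))
i=snap("top");cv2.imwrite("pics/z2f.png",cv2.resize(i,(768,576)))
crop(i,210,140,150,100,5,"pics/z2.png")
E
```

```text
t23.20 pos [0.4721 0.1768 0.3071] rot [-3.1262 -0.0275  1.3027] F [ 0.1 -0.4  0.2] M [-0.11  0.06 -0.01] open 0.0919 q [0.19 0.25 1.43 0.03 1.46 0.45]
```

View pics/z1f.png

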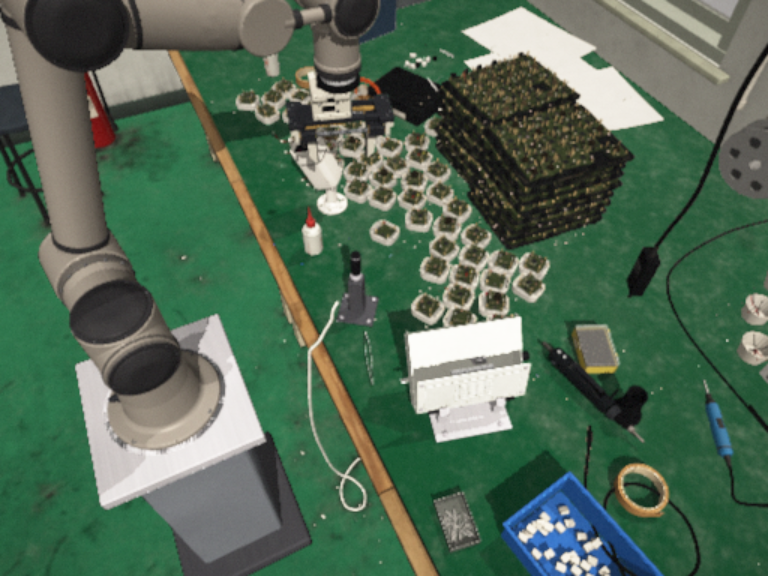

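View pics/z1.png

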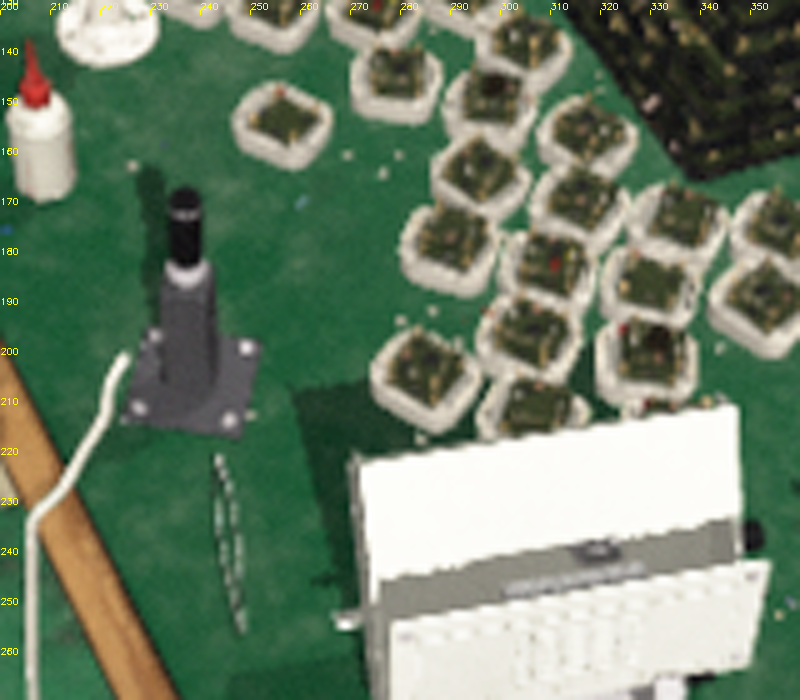

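View pics/z2f.png

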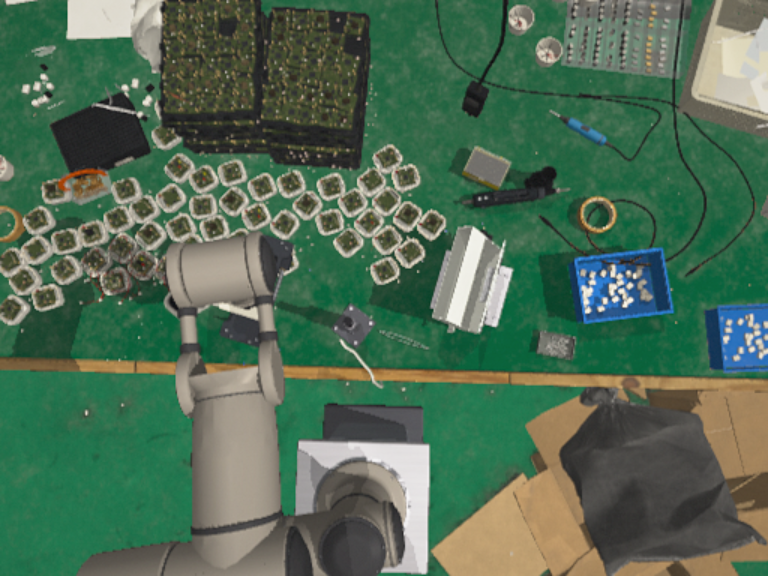

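The key stands upright in its stand at (236,170), the door is ajar, and the bottle, camera and tray are at their original pixels. The gripper is clear, so I'm handing in.

```bash
python3 - <<'E'
from h import *
print(order.hand_in())
E
```

```text
the job is handed in; nothing more can be done
None
```

The door is released and ajar, the key is back upright in its stand, and the job is handed in at about 23.3 s of the 64 s allowed.

- **Tilting the key:** the tool can only point down. I took the key from its stand and tilted it about 37° in the jaws by pulling its shank across the stand tube's upper edge, so it would fit behind the skirt.
- **Finding the slot:** I slid and then probed along the track from about y = −37 mm. The tip started to sink near y ≈ 23 mm and dropped fully at about y ≈ 27.5 mm.
- **Releasing the door:** I pushed to about 21 mm below the floor at about 5 N. The pictures showed the door ajar during the push and again at the end.
- **Returning the key:** I straightened it against the other side of the tube and lowered it into the bore until the ball sat in the mouth. I then let go and backed off to TCP height 0.307 m.

**Last checks:** in the final scene picture the key is upright and seated, and the door is ajar. The bottle, tray and camera foot are at the same pixels as at the start, and the wrist force reads about zero. In the final top picture the arm hides the bottle and the camera, so those two were checked in the scene view only.

**What disagreed:**
- The track floor was felt about 3 mm higher than I had calculated.
- Picture and model of the key's tip differed by about 1 pixel.
- The tool drifted about 1.5–2° off vertical while feeling along the track; about 1.5° of that remained at the end.
- Contact with the track floor peaked at about 15 N in the readings.

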